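Load and lock the bracket rack

TASK

Stow the loose angle brackets for the next lock-fitting job: swing the rack's hold-down bar right up out of the way, nest every angle bracket on the bench over the rack's ridge, one on top of another, legs flush and ends between the stakes. Then swing the bar fully down and lock it by pushing the headed pin, from either side, through the fork and the bar's lug until its head sits against the fork. Leave the other things on the bench where they are.

Things in the scene. Friction and masses are not known exactly. Their poses are not given: they have to be found in the camera images.
- rack: Grey steel bracket rack bolted to the bench: base plate 210 (x) by 100 (y) by 8 mm. Origin: centre of its underside, on the bench. In its middle stands a ridge of dark steel angle, apex up, apex line along the rack's y. Two hinge posts (tops 108 mm above the bench) at x = +85 mm carry the hold-down bar; a two-eared fork stands at x = -85 mm; four stakes flank the ridge's ends.
- saddle (a point): Centre of the rack's ridge (legs 50 mm, 6 mm thick, 44 mm long, apex 47.6 mm above the bench), on top of the base plate, 8 mm above the bench; axes as the rack's. The k-th bracket nested flush has its origin straight above this point by k x 8.5 mm (k = 1 for the lowest).
- stake (a point): Foot of one of four round upright stakes, 8 mm diameter with rounded tops 62 mm above the bench, on the base plate at 29 mm (x) and 39 mm (y) to each side of the ridge's centre: they stand beyond the bracket ends, with 5 mm of play at each end, and keep the nested brackets in line. Fingers gripping a bracket's ends near its apex come down between them (gap 50 mm).
- fork (a point): Point midway between the fork's two ears, on the axis of their 12 mm holes, which runs along the rack's y, 98 mm above the bench; axes as the rack's. The ears are upright plates 28 mm wide (x), tops 112 mm above the bench, and fill y = 7 to 13 mm on either side of this point: the outer faces lie 13 mm out.
- hinge (a point): Middle of the hold-down bar's hinge axis, 98 mm above the bench; it runs along the rack's y, 85 mm on the +x side of the ridge.
- bar (a joint): Angle of the hinged hold-down bar, rad: 0 = shut, level across the rack, its lug between the fork's ears with the 12 mm holes in line; grows as the fork end is lifted, 1.57 upright, 1.85 stop. Stiff: it stays where left and takes 1 to 7 N at the tab. Bar 24 mm wide, 8 mm thick, reaches 184 mm from the hinge; lug 10 mm thick; shut, its underside is 94 mm above the bench, clear of 4 nested brackets.
- tab (a point): Centre of the steel lift tab that stands on the bar, 140 mm from the hinge axis along the bar and 26 mm above the bar's mid line (124 mm above the bench when shut); axes turn with the bar. The tab is 24 mm along the bar, 12 mm thick across it (rack's y), its top 40 mm above the mid line. Pinch it across the 12 mm; it may turn between the fingers.
- bracket1: One of the alike steel angle brackets (2 to 4 are on the bench): equal legs 50 mm, 6 mm thick, 60 mm long, about 0.26 kg, two small holes in each leg. It stands on the edges of its legs, apex up, like a roof 71 mm wide and 39.6 mm tall. Origin: centre of its underside, midway between the leg edges; z up through the apex, y along the apex line (60 mm long, ends at +-30 mm). Can be gripped across its two end faces. None if absent.
- bracket2: One of the alike steel angle brackets (2 to 4 are on the bench): equal legs 50 mm, 6 mm thick, 60 mm long, about 0.26 kg, two small holes in each leg. It stands on the edges of its legs, apex up, like a roof 71 mm wide and 39.6 mm tall. Origin: centre of its underside, midway between the leg edges; z up through the apex, y along the apex line (60 mm long, ends at +-30 mm). Can be gripped across its two end faces. None if absent.
- bracket3: One of the alike steel angle brackets (2 to 4 are on the bench): equal legs 50 mm, 6 mm thick, 60 mm long, about 0.26 kg, two small holes in each leg. It stands on the edges of its legs, apex up, like a roof 71 mm wide and 39.6 mm tall. Origin: centre of its underside, midway between the leg edges; z up through the apex, y along the apex line (60 mm long, ends at +-30 mm). Can be gripped across its two end faces. None if absent.
- bracket4: One of the alike steel angle brackets (2 to 4 are on the bench): equal legs 50 mm, 6 mm thick, 60 mm long, about 0.26 kg, two small holes in each leg. It stands on the edges of its legs, apex up, like a roof 71 mm wide and 39.6 mm tall. Origin: centre of its underside, midway between the leg edges; z up through the apex, y along the apex line (60 mm long, ends at +-30 mm). Can be gripped across its two end faces. None if absent.
- pin: Steel headed locking pin, 0.09 kg: round shank 10 mm diameter, 52 mm long with a rounded nose, and a flat head 28 mm wide (x), 26 mm long (y), 10 mm thick (z). Origin on the axis, at the shoulder where the head meets the shank; y points along the shank to the nose, the head reaches 26 mm to -y. It lies flat on the bench (axis 5 mm above it).
- pin_tip (a point): End of the pin's nose, 52 mm from its shoulder along the shank.
- padlock: Brass padlock, about 75 by 34 by 20 mm; not part of the job. Origin: at its underside.
- cylinder_lock: Brass door lock cylinder, 66 mm long, 33 mm tall; not part of the job. Origin: at its underside.
- door_knob: Aluminium door knob standing on its rose, 64 mm diameter, 62 mm tall; not part of the job. Origin: at its underside.
- blank_box: Open cardboard box of key blanks, 75 by 110 by 45 mm; not part of the job. Origin: at its underside.
- oil: White oil bottle, 42 mm diameter, 115 mm tall; not part of the job. Origin: at its underside.
- driver: Screwdriver with a black handle lying on the bench; not part of the job. Origin: at its underside.
- strike_plate: Flat steel strike plate 90 by 24 by 3 mm; not part of the job. Origin: at its underside.
There are look-alikes about, which are no part of the job. What is shaped like the bracket3 but green or purple is not meant.

How it is judged (in metres and radians):
On the way, in this order (a step that is already met when the one before it is completed fails the run):
1. the hold-down bar is swung up (value of joint bar above 1.4 rad), for 0.2 s.
2. every bracket on the bench is nested over the ridge, with the bar still up (x of bracket1 in the frame of saddle between -0.004 and 0.004 m and y of bracket1 in the frame of saddle between -0.008 and 0.008 m and z of bracket1 in the frame of saddle between 0.005 and 0.038 m and angle between each of bracket1, bracket2, bracket3, bracket4's own z axis and vertical below 0.1 rad and angle between the y axis of each of bracket1, bracket2, bracket3, bracket4 and the y axis of rack, either way round below 0.1 rad and x of bracket2 in the frame of saddle between -0.004 and 0.004 m and y of bracket2 in the frame of saddle between -0.008 and 0.008 m and z of bracket2 in the frame of saddle between 0.005 and 0.038 m and x of bracket3 in the frame of saddle between -0.004 and 0.004 m and y of bracket3 in the frame of saddle between -0.008 and 0.008 m and z of bracket3 in the frame of saddle between 0.005 and 0.038 m and x of bracket4 in the frame of saddle between -0.004 and 0.004 m and y of bracket4 in the frame of saddle between -0.008 and 0.008 m and z of bracket4 in the frame of saddle between 0.005 and 0.038 m and value of joint bar above 1.4 rad), for 0.2 s.
3. the bar is shut over the nested brackets (x of bracket1 in the frame of saddle between -0.004 and 0.004 m and y of bracket1 in the frame of saddle between -0.008 and 0.008 m and z of bracket1 in the frame of saddle between 0.005 and 0.038 m and angle between each of bracket1, bracket2, bracket3, bracket4's own z axis and vertical below 0.1 rad and angle between the y axis of each of bracket1, bracket2, bracket3, bracket4 and the y axis of rack, either way round below 0.1 rad and x of bracket2 in the frame of saddle between -0.004 and 0.004 m and y of bracket2 in the frame of saddle between -0.008 and 0.008 m and z of bracket2 in the frame of saddle between 0.005 and 0.038 m and x of bracket3 in the frame of saddle between -0.004 and 0.004 m and y of bracket3 in the frame of saddle between -0.008 and 0.008 m and z of bracket3 in the frame of saddle between 0.005 and 0.038 m and x of bracket4 in the frame of saddle between -0.004 and 0.004 m and y of bracket4 in the frame of saddle between -0.008 and 0.008 m and z of bracket4 in the frame of saddle between 0.005 and 0.038 m and value of joint bar below 0.05 rad), for 0.2 s.
4. the pin is home in fork and lug (value of joint bar below 0.05 rad and (y of pin in the frame of fork between -0.0165 and -0.0095 m or y of pin in the frame of fork between 0.0095 and 0.0165 m) and (y of pin_tip in the frame of fork above 0.03 m or y of pin_tip in the frame of fork below -0.03 m) and x of pin in the frame of fork between -0.005 and 0.005 m and z of pin in the frame of fork between -0.005 and 0.005 m and angle between the y axis of pin and the y axis of rack, either way round below 0.15 rad), for 0.2 s.
At the end, for the whole second after the job is handed in: Every bracket nested on the ridge, apex up: 4 mm across it, 8 mm along from its middle, 0.1 rad of level and of its direction; bar shut (below 0.05 rad); pin through ears and lug, shoulder within 3.5 mm of an ear's outer face, 5 mm and 0.15 rad of the hole's axis; all at rest (all of step 4 and x of bracket1 in the frame of saddle between -0.004 and 0.004 m and y of bracket1 in the frame of saddle between -0.008 and 0.008 m and z of bracket1 in the frame of saddle between 0.005 and 0.038 m and angle between each of bracket1, bracket2, bracket3, bracket4's own z axis and vertical below 0.1 rad and angle between the y axis of each of bracket1, bracket2, bracket3, bracket4 and the y axis of rack, either way round below 0.1 rad and x of bracket2 in the frame of saddle between -0.004 and 0.004 m and y of bracket2 in the frame of saddle between -0.008 and 0.008 m and z of bracket2 in the frame of saddle between 0.005 and 0.038 m and x of bracket3 in the frame of saddle between -0.004 and 0.004 m and y of bracket3 in the frame of saddle between -0.008 and 0.008 m and z of bracket3 in the frame of saddle between 0.005 and 0.038 m and x of bracket4 in the frame of saddle between -0.004 and 0.004 m and y of bracket4 in the frame of saddle between -0.008 and 0.008 m and z of bracket4 in the frame of saddle between 0.005 and 0.038 m and linear speed of each of bracket1, bracket2, bracket3, bracket4, pin below 0.02 m/s); the robot touches nothing.
It fails at once if one of the other things on the bench is moved by more than 40 mm (distance of any of padlock, cylinder_lock, door_knob, blank_box, oil, driver, strike_plate from where it was at the start of the episode above 0.04 m).
Of bracket1, bracket2, bracket3, bracket4 only 2 to 4 are there at a start; the rules pass over those that are not, and their reading is None.
At some moment in a run one of bracket1, bracket2, bracket3, bracket4 may be knocked a few centimetres aside while the robot is not near it.
It also fails if it takes over 210 s, if anything falls off the work surface, if the arm or the gripper's body presses on something with over 40 N, if the wrist force passes 120 N, or if a joint passes its speed limit or range.

ROBOT

A 6-joint arm with a two-finger parallel gripper is mounted at the origin on the work surface. World frame = base frame: x ahead of the robot, y to its left, z up, the work surface at z = 0. Lengths are in mm, angles in rad, forces in N, time in s.
With the tool pointing down it reaches from about 300 to 950 mm from the base axis. Payload 3.1 kg.
Tool frame: the origin (TCP) lies midway between the tips of the shut fingers; the grasp point (between the pads) lies 19 mm behind it; z points along the fingers, y is the direction in which the jaws open and shut (so a half turn about z gives the same grasp; the last joint's range is limited). The gripper opens to 85 mm and grips with 20 to 120 N. Pads are 22 mm wide; open, the fingers measure 114 mm over their backs; the gripper's body (76 mm by 85 mm) begins 54 mm behind the grasp point. The pads swing forward as they close: fully open they stand 13 mm farther back than shut.
Start: joints at [-1.323, 0.308, 1.634, -0, 1.2, -0.07], TCP at [195.272, -593.718, 231.272] pointing down, gripper open.
Joint ranges: [-3.06, 3.06], [-0.79, 1.96], [0.05, 2.63], [-1.19, 4.34], [0.05, 2.64], [-2.94, 2.94]. Speed limits (rad/s): [2.79, 2.79, 3.14, 3.14, 3.14, 3.14].

INTERFACE

Orientations are given as a 3x3 rotation matrix whose columns are the frame's x, y, z axes.
In Python, from workcell import ctrl gives the robot as it stands.
- The arm moves only by the tool drive_tool, never from a script. Its argument "deltas" is a list of rows, each a list of 2 entries, a list of its own where there are three numbers: the shift along the world's x, y, z in mm, then the turn, a rotation vector about the world's x, y, z in rad. A call has 1 to 20 rows; each row is the pose to reach, as a shift and turn from the pose commanded when the call began; what a row does not reach only later rows make up. A row lasts 1/10 s, in which the tool goes at most 50 mm and 8.59 degrees, less where a joint would pass 70% of its speed; a pose out of reach is approached as far as the arm can. A call with a gripper value outside its range is refused whole. "jaw" is the closure, from -1 (fully open) to 1 (shut), so that 0 is half open, set as the call begins (left out, the last holds). The fingers move at their own pace and stop on an object; "grip_force" is the grip in N (left out, the last holds). Time passes only in rows, so rows that repeat a pose let the fingers close. It gives the time, the measured TCP pose, the force and the opening at its end, in the units of the state.
- ctrl.state(): the state, without advancing time (a new reading comes with each control period).
- ctrl.get_image(name): name is "scene" or "top"; returns the picture (400x640x3 uint8, red, green, blue); there is no depth.
- ctrl.camera_model(name): a dict with "K" (3x3 intrinsics, pixels), "position" and "rotation" of the camera in the world. Camera axes: x right, y down, z forward; pixel columns grow to the right and rows downward; lengths in mm; the calibration is good to about 2 mm. A picture is of the moment at which its call begins. camera_model takes no time and is no camera call.
- ctrl.hand_in(): hands the job in, once; it reports no verdict.
Trained networks look in the newest picture that a camera, given by its name, has taken for a name from the list of things; names that differ only in an ending like _2 or _b are one class to them, and where a whole thing is asked for, a point or a joint stands for the part that bears it (a point fixed in the world has none). Each returns a list of dicts, best first, with "confidence" (0 to 1); they miss things now and then, are a little off and sometimes report something else, mostly with a low value. They report only what shows in the picture. A call takes as long as a camera call. They do not tell look-alikes from the thing itself.
- ctrl.look_for(camera, name): "bbox" ([left, top, right, bottom] in pixels, round what is visible of it).
- ctrl.landmark_of(camera, name): "position" ([column, row] in pixels: a listed point, or the origin of a listed thing).
The state is a dict: "time": time; "q": joint angles; "joint_velocities": joint speeds; "joint_efforts": joint torques, N m; "ee_pos": TCP position; "tcp_rot": TCP orientation; "ft_force": force on the tool from outside, world axes, zero at the start; "moment": the same for the moment, N m; "finger_gap": opening from 0.0 (shut) to 1.0 (fully open).
Only numpy, scipy, OpenCV 4.12 (cv2) and the standard library are available. Lean on these libraries where they do the work, as an engineer would, in place of code of your own. Each camera call takes 0.05 s, during which the arm holds its last target. There are 200 camera calls.

## Working session

There is one attempt and no reset: what is moved stays moved. The work goes in short steps, Python scripts to look and compute and a tool call to move; the robot and the scene stay as the last step left them, time stands still between calls to the robot, and variables do not carry over. Pictures are saved under pics/ and viewed, about 12 in all and at most 16, crops included, and the job is handed in when it is done.

Besides the shell and the picture viewer there is one more tool, called after "Request:" by a JSON object that holds its "fn" and its "kwargs", one argument or row to a line. drive_tool: Moves the arm, as the interface text tells. Its arguments: {"type":"object","properties":{"deltas":{"type":"array","items":{"type":"array"}},"jaw":{"type":"number"},"grip_force":{"type":"number"}},"required":["deltas"]}

```bash
mkdir -p pics; ls
cat > h.py <<'E'
import numpy as np, cv2
from workcell import ctrl
def cam(n):
    m=ctrl.camera_model(n); return np.array(m["K"]),np.array(m["position"],float),np.array(m["rotation"])
def ray(n,uv):
    K,p,R=cam(n); d=R@np.linalg.inv(K)@np.array([uv[0],uv[1],1.]); return p,d/np.linalg.norm(d)
def at_z(n,uv,z):
    p,d=ray(n,uv); return p+d*(z-p[2])/d[2]
def proj(n,X):
    K,p,R=cam(n); c=K@(R.T@(np.array(X,float)-p)); return c[:2]/c[2]
def tri(a,b):
    # [(cam,uv),..] two rays -> point, gap
    p1,d1=ray(*a);p2,d2=ray(*b)
    s=np.linalg.lstsq(np.c_[d1,-d2],p2-p1,rcond=None)[0]
    x,y=p1+s[0]*d1,p2+s[1]*d2
    return (x+y)/2,np.linalg.norm(x-y)
def save(n,f,box=None,s=1):
    im=ctrl.get_image(n)[:,:,::-1]
    if box: im=im[box[1]:box[3],box[0]:box[2]]
    cv2.imwrite("pics/"+f,cv2.resize(im,None,fx=s,fy=s,interpolation=cv2.INTER_CUBIC))
E
python3 - <<'E'
from h import *
np.set_printoptions(precision=1,suppress=True)
print(ctrl.state())
for n in("scene","top"):
    print(n,*cam(n)); save(n,n+"0.png")
    for t in("bracket1","pin","pin_tip","saddle","fork","hinge","tab","rack"):
        for d in ctrl.landmark_of(n,t):
            if d["confidence"]>.3: print(n,t,np.round(d["position"],1),round(d["confidence"],2),at_z(n,d["position"],{"fork":98,"hinge":98,"tab":124,"saddle":8,"pin":5,"pin_tip":5}.get(t,0))[:2])
E
```

```text
pics
{'time': 0.0, 'q': array([-1.3,  0.3,  1.6,  0. ,  1.2, -0.1]), 'joint_velocities': array([ 0.,  0.,  0., -0.,  0.,  0.]), 'joint_efforts': array([ -0. , -41.5, -27.7,  -0. ,   0. ,   0. ]), 'ee_pos': array([ 195.1, -592.9,  230. ]), 'tcp_rot': array([[ 0.9,  0.3, -0. ],
       [ 0.3, -0.9,  0. ],
       [ 0. , -0. , -1. ]]), 'ft_force': array([1.1, 0.1, 0.2]), 'moment': array([ 0., -0.,  0.]), 'finger_gap': 1.0041399860457916}
scene [[403.5   0.  321.6]
 [  0.  403.5 203.1]
 [  0.    0.    1. ]] [1008.6 -533.9  874.7] [[ 0.8  0.5 -0.4]
 [ 0.6 -0.6  0.5]
 [ 0.  -0.7 -0.7]]
scene bracket1 [180.5 296.3] 0.77 [ 429.6 -375.2]
scene bracket1 [338.7 170.6] 0.74 [441.1 223.7]
scene bracket1 [370.4 186.5] 0.6 [559.6 231.1]
scene bracket1 [295.4 172.8] 0.6 [343.5 126.6]
scene bracket1 [412.1 183.9] 0.54 [650.7 324.1]
scene pin [221.7 264. ] 0.57 [ 436.4 -251. ]
scene pin_tip [241.2 250.1] 0.73 [ 441.6 -188.9]
scene pin_tip [180.7 300. ] 0.4 [ 441.5 -381.9]
scene saddle [220.8 263.4] 0.74 [ 435.2 -252.3]
scene saddle [325.  221.3] 0.64 [547.6  29.1]
scene saddle [313.4 170. ] 0.42 [384. 1
[... 202 characters left out ...]
.9]
 [  0.  400.  192.8]
 [  0.    0.    1. ]] [ 419.8   30.7 1204. ] [[ 0.  -1.   0.1]
 [-1.  -0.   0. ]
 [-0.  -0.1 -1. ]]
top bracket1 [263.6 223.9] 0.79 [437.2 213.2]
top bracket1 [259.7 185.1] 0.72 [554.4 228.2]
top bracket1 [458.4 224. ] 0.59 [ 445.  -370.2]
top bracket1 [292.  257.3] 0.56 [339.2 125.7]
top pin [418.9 225.1] 0.68 [ 440.  -251.2]
top pin [310.4 180.1] 0.57 [571.   74.4]
top pin_tip [402.3 224.2] 0.53 [ 442.  -201.8]
top pin_tip [449.4 266.4] 0.32 [ 319.8 -339.8]
top saddle [320.9 191.3] 0.72 [537.1  42.2]
top fork [321.1 216.2] 0.62 [459.2  39.9]
top hinge [323.4 155.2] 0.65 [630.   35.8]
top tab [319.4 192.1] 0.65 [523.5  45.1]
top rack [322.7 188.8] 0.77 [545.6  37. ]
```

View pics/scene0.png

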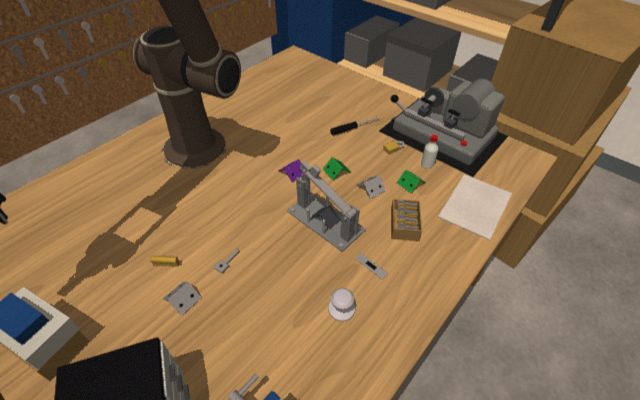

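View pics/top0.png

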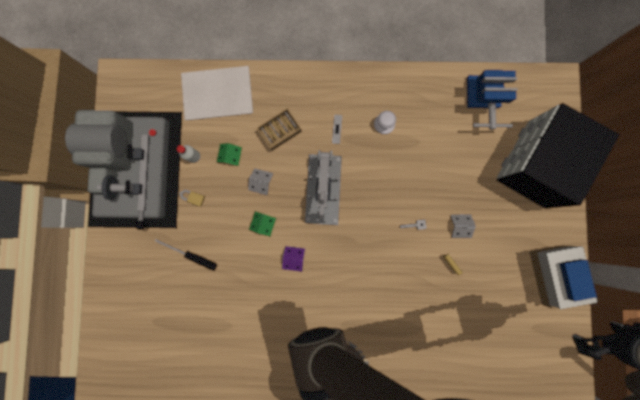

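The scene shows two grey brackets, at scene (371,186) and (182,297) and at top (260,182) and (461,226). Two green ones and one purple are look-alikes. The pin is at top (415,225), and the rack is at top (323,188) with its bar apparently part raised. I'll zoom in next.

Run:
```python
from h import *
np.set_printoptions(precision=1,suppress=True)
save("top","t1.png",(230,130,360,230),6); save("scene","s1.png",(270,140,400,260),6)
save("top","t2.png",(390,190,490,265),8)
for t,a,b in(("fork",(303,184.9),(321.1,216.2)),("hinge",(351.3,213),(323.4,155.2)),("tab",(311.3,169),(319.4,192.1)),("saddle",(325,221.3),(320.9,191.3)),("pin",(221.7,264),(418.9,225.1)),("tip",(241.2,250.1),(402.3,224.2)),("b1",(180.5,296.3),(458.4,224)),("b2",(370.4,186.5),(259.7,185.1))):
    print(t,*tri(("scene",a),("top",b)))
```

```text
fork [459.2  39.5  86.7] 1.3473941459664824
hinge [629.5  35.4  98.8] 1.037519646322315
tab [509.7  35.8 180.9] 23.89863701883715
saddle [538.3  41.8 -10.5] 1.788513345876291
pin [ 439.3 -251.3    8.2] 2.1514965451507178
tip [ 444.8 -196.2   15.3] 9.297053696820386
b1 [ 441.1 -372.3   10.1] 12.908940291217743
b2 [556.8 230.5  -1.9] 5.690223932360537
```

View pics/t1.png

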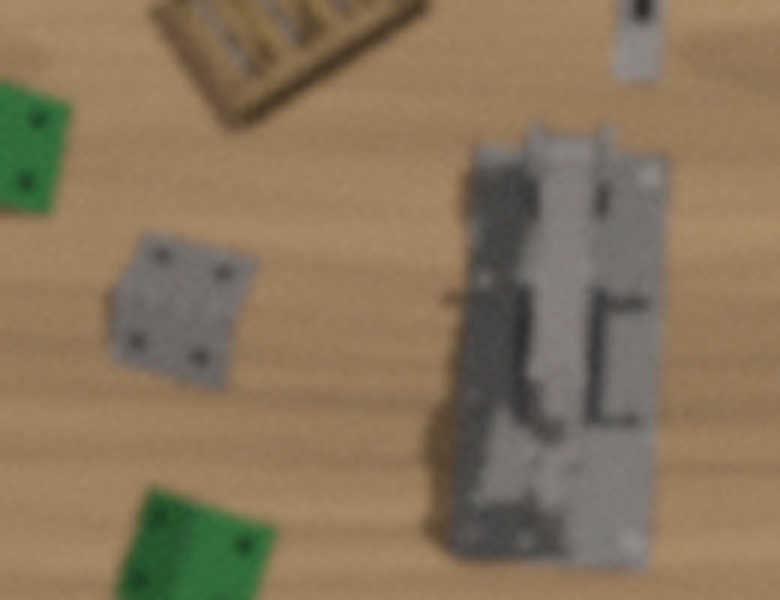

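View pics/s1.png

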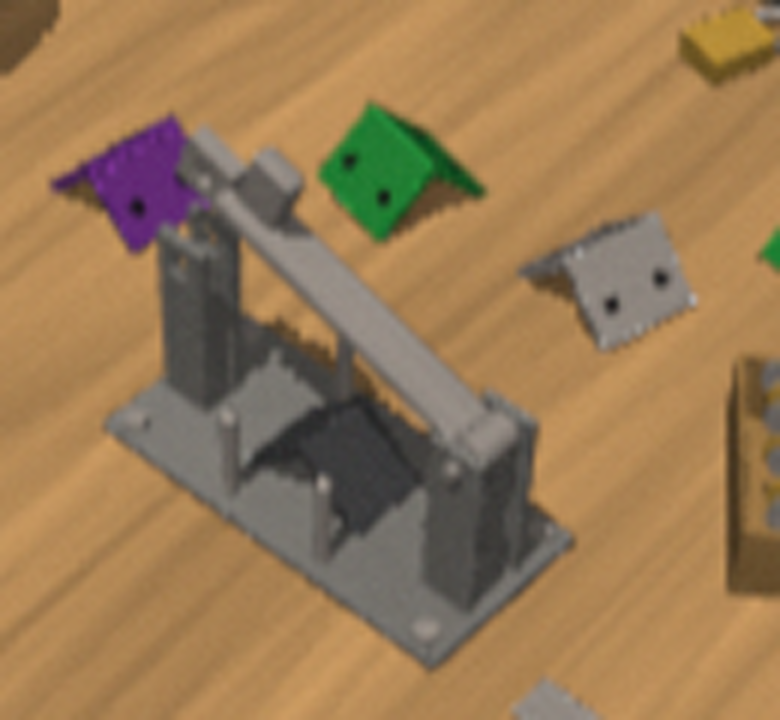

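View pics/t2.png

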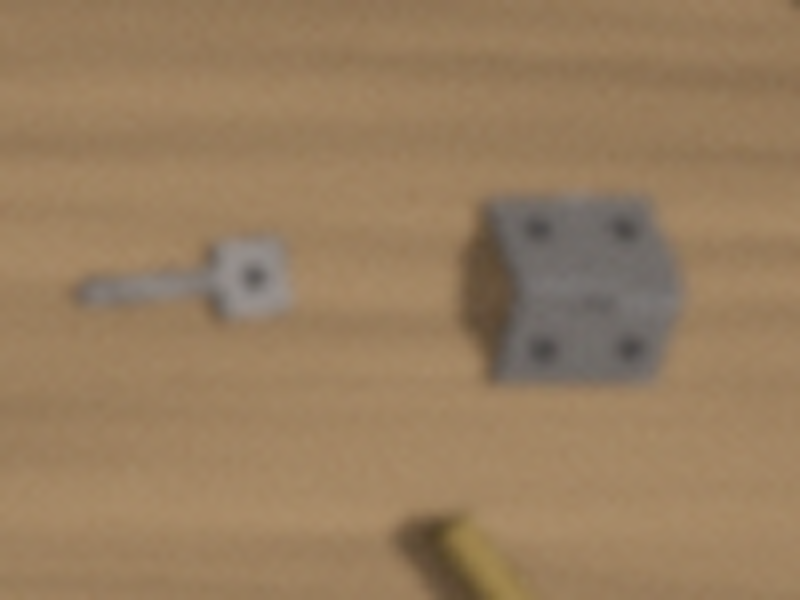

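The bar stands a little open, roughly 0.2–0.3 rad, with its tab at scene crop (270,185). The right bracket is nearly square to the world axes, and bracket 2 is slightly turned. The pin's nose points to +y. Next I fit the poses.

```bash
cat > fit.py <<'E'
from h import *
from scipy.optimize import least_squares
np.set_printoptions(precision=2,suppress=True)
def rz(a): c,s=np.cos(a),np.sin(a); return np.array([[c,-s,0],[s,c,0],[0,0,1]])
def fitpose(obs,x0):
    f=lambda p:np.concatenate([proj(n,rz(p[2])@np.array(X,float)+[p[0],p[1],p[3] if len(p)>3 else 0])-uv for n,X,uv in obs])
    r=least_squares(f,x0,loss="soft_l1",x_scale=[1,1,.01]+[1]*(len(x0)-3)); return r.x,r.fun.reshape(-1,2)
def T(c,o,s): return lambda u,v:(o[0]+(u-s/2+.5)/s,o[1]+(v-s/2+.5)/s)
E
python3 - <<'E'
from fit import *
t1=T(0,(230,130),6);s1=T(0,(270,140),6);t2=T(0,(390,190),8)
rack=[("top",(105,50,8),t1(468,150)),("top",(105,-50,8),t1(667,157)),("top",(-105,-50,8),t1(648,568)),
("scene",(105,-50,8),s1(432,660)),("scene",(-105,-50,8),s1(107,425)),("scene",(105,50,8),s1(573,540)),
("scene",(-29,-39,61),s1(228,412)),("scene",(29,-39,61),s1(325,480)),("scene",(-85,-13,98),s1(180,262)),
("scene",(85,0,98),(351.3,213)),("top",(85,0,98),(323.4,155.2)),("top",(-85,0,98),(321.1,216.2)),("scene",(-85,0,98),(303,184.9))]
p,r=fitpose(rack,[545,37,0.]);print("rack",p);print(r)
p4,r=fitpose(rack,[545,37,0.,0]);print("rack z free",p4)
R=rz(p[2]);
for a in np.arange(0,.5,.05):
    c,s=np.cos(a),np.sin(a)
    P=lambda d,h,y:R@np.array([85-d*c+h*s*1.0,y,98+d*s+h*c])+[p[0],p[1],0]
    print(a,proj("scene",P(170,0,-5)),proj("scene",P(140,40,0)),proj("top",P(140,40,0)))
print("obs lug",s1(203,178),"tabtop ~",s1(272,165),"tab top", t1(560,395))
b1=[("top",(0,30,39.6),t2(515,297)),("top",(0,-30,39.6),t2(685,300)),("top",(35.4,30,2),t2(488,200)),("top",(35.4,-30,2),t2(648,200)),("top",(-35.4,30,2),t2(490,378)),("top",(-35.4,-30,2),t2(655,380))]
print("b1",*fitpose(b1,[440,-370,0.]))
b2=[("top",(35.4,30,2),t1(145,235)),("top",(35.4,-30,2),t1(258,262)),("top",(-35.4,-30,2),t1(222,387)),("top",(-35.4,30,2),t1(110,355)),
("scene",(0,30,39.6),s1(655,215)),("scene",(0,-30,39.6),s1(568,255)),("scene",(35.4,30,2),s1(695,300)),("scene",(35.4,-30,2),s1(605,348)),("scene",(-35.4,-30,2),s1(520,272))]
print("b2",*fitpose(b2,[555,230,0.]))
pin=[("top",(0,52,5),t2(80,295)),("top",(0,0,5),t2(213,285)),("top",(14,-13,10),t2(248,237)),("top",(-14,-13,10),t2(252,322)),("top",(0,-26,9),t2(290,275)),("scene",(0,0,5),(221.7,264)),("scene",(0,52,5),(241.2,250.1))]
print("pin",*fitpose(pin,[440,-251,0.]))
E
```

```text
rack [543.16  37.02  -0.04]
[[ 0.28 -0.45]
 [ 0.08 -0.09]
 [ 0.13  0.9 ]
 [ 0.96  0.5 ]
 [-0.61 -0.62]
 [ 0.92 -1.25]
 [ 0.64  0.5 ]
 [ 0.38  0.25]
 [ 0.1   0.91]
 [-0.57  0.22]
 [ 0.6   0.68]
 [-0.06  0.36]
 [ 0.   -3.2 ]]
rack z free [543.1   37.1   -0.04  -0.32]
0.0 [301.73 182.64] [310.7  176.25] [321.47 204.8 ]
0.05 [301.69 180.46] [311.26 174.72] [321.49 203.82]
0.1 [301.75 178.32] [311.93 173.26] [321.52 202.69]
0.15000000000000002 [301.94 176.25] [312.69 171.89] [321.56 201.43]
0.2 [302.23 174.24] [313.56 170.6 ] [321.6  200.02]
0.25 [302.65 172.3 ] [314.54 169.4 ] [321.65 198.49]
0.30000000000000004 [303.18 170.43] [315.61 168.3 ] [321.71 196.81]
0.35000000000000003 [303.83 168.65] [316.79 167.29] [321.77 195.01]
0.4 [304.61 166.95] [318.07 166.39] [321.84 193.08]
0.45 [305.5  165.35] [319.45 165.6 ] [321.92 191.03]
obs lug (303.4166666666667, 169.25) tabtop ~ (314.9166666666667, 167.08333333333334) tab top (322.9166666666667, 195.41666666666669)
b1 [ 438.33 -375.96    0.  ] [[ 0.67 -0.66]
 [ 0.27 -0.85]
 [-0.29 -0.26]
 [-0.16 -0.09]
 [-0.03  1.29]
 [-0.41  1.23]]
b2 [563.9  226.67  -0.25] [[ 0.09 -0.5 ]
 [ 0.25 -0.02]
 [ 0.    1.61]
 [-0.41  1.9 ]
 [ 0.81 -0.84]
 [-0.07  0.59]
 [ 0.5   0.59]
 [ 0.36  0.95]
 [-0.46 -0.09]]
pin [ 440.69 -244.16    0.07] [[-0.46 -0.69]
 [ 0.35 -0.35]
 [ 0.39  0.68]
 [ 0.61 -0.5 ]
 [-0.21  0.42]
 [ 3.15 -0.77]
 [-2.05 -0.08]]
```

Request:
{"fn": "drive_tool", "kwargs": {
  "deltas": [
    [[40,85,10],[0,0,-0.06]],
    [[80,165,20],[0,0,-0.12]],
    [[120,250,25],[0,0,-0.18]],
    [[160,330,30],[0,0,-0.24]],
    [[200,415,30],[0,0,-0.3]],
    [[240,500,30],[0,0,-0.358]],
    [[280,580,30],[0,0,-0.358]],
    [[304,632,30],[0,0,-0.358]],
    [[304,632,30],[0,0,-0.358]],
    [[304,632,30],[0,0,-0.358]],
    [[304,632,30],[0,0,-0.358]],
    [[304,632,30],[0,0,-0.358]],
    [[304,632,30],[0,0,-0.358]],
    [[304,632,30],[0,0,-0.358]],
    [[304,632,30],[0,0,-0.358]],
    [[304,632,30],[0,0,-0.358]],
    [[304,632,30],[0,0,-0.358]],
    [[304,632,30],[0,0,-0.358]]
  ],
  "jaw": -1,
  "grip_force": 40
}}

```text
time: 2.85
ee_pos: [498.7, 36.9, 261.1]
tcp_rot: [[0.999, -0.042, -0.001], [-0.042, -0.999, -0.0], [-0.001, 0.0, -1.0]]
ft_force: [-1.0, -0.2, 1.1]
finger_gap: 1.001
```

Request:
{"fn": "drive_tool", "kwargs": {
  "deltas": [
    [[0,0,-10],[0,0.12,0]],
    [[0,0,-20],[0,0.24,0]],
    [[0,0,-45],[0,0.33,0]],
    [[0,0,-75],[0,0.33,0]],
    [[0,0,-106],[0,0.33,0]],
    [[0,0,-106],[0,0.33,0]],
    [[0,0,-106],[0,0.33,0]]
  ]
}}

```text
time: 3.55
ee_pos: [498.7, 37.2, 155.4]
tcp_rot: [[0.945, -0.04, -0.326], [-0.042, -0.999, 0.001], [-0.325, 0.013, -0.946]]
ft_force: [0.5, -0.3, 0.4]
finger_gap: 1.002
```

Request:
{"fn": "drive_tool", "kwargs": {
  "deltas": [
    [[0,0,0],[0,0,0]],
    [[0,0,0],[0,0,0]],
    [[0,0,0],[0,0,0]],
    [[0,0,0],[0,0,0]],
    [[0,0,0],[0,0,0]],
    [[0,0,0],[0,0,0]],
    [[0,0,0],[0,0,0]],
    [[0,0,0],[0,0,0]],
    [[0,0,0],[0,0,0]],
    [[0,0,0],[0,0,0]],
    [[0,0,0],[0,0,0]],
    [[0,0,0],[0,0,0]]
  ],
  "jaw": 1,
  "grip_force": 40
}}

```text
time: 4.75
ee_pos: [499.3, 37.8, 155.5]
tcp_rot: [[0.945, -0.038, -0.324], [-0.04, -0.999, -0.001], [-0.324, 0.014, -0.946]]
ft_force: [-1.4, -4.9, 3.4]
finger_gap: 0.135
```

```bash
cat > arc.py <<'E'
import numpy as np,sys
a0,a1,t0,t1,n=map(float,sys.argv[1:6]); h=float(sys.argv[6]) if len(sys.argv)>6 else 31
def tcp(a,t): return np.array([85-140*np.cos(a)+h*np.sin(a)-19*np.sin(t),98+140*np.sin(a)+h*np.cos(a)-19*np.cos(t)])
n=int(n);o=tcp(a0,t0);out=[]
for i in range(1,n+1):
    s=i/n;a=a0+(a1-a0)*s;t=t0+(t1-t0)*s;d=tcp(a,t)-o
    out.append([[round(d[0],1),round(-.04*d[0],1),round(d[1],1)],[0,round(t-t0,3),0]])
print(out)
E
python3 arc.py .33 1.62 .33 .95 18
```

```text
[[[np.float64(5.0), np.float64(-0.2), np.float64(8.8)], [0, 0.034, 0]], [[np.float64(10.7), np.float64(-0.4), np.float64(17.2)], [0, 0.069, 0]], [[np.float64(16.9), np.float64(-0.7), np.float64(25.1)], [0, 0.103, 0]], [[np.float64(23.7), np.float64(-0.9), np.float64(32.6)], [0, 0.138, 0]], [[np.float64(31.0), np.float64(-1.2), np.float64(39.5)], [0, 0.172, 0]], [[np.float64(38.7), np.float64(-1.5), np.float64(45.9)], [0, 0.207, 0]], [[np.float64(46.9), np.float64(-1.9), np.float64(51.6)], [0, 0.241, 0]], [[np.float64(55.4), np.float64(-2.2), np.float64(56.8)], [0, 0.276, 0]], [[np.float64(64.3), np.float64(-2.6), np.float64(61.3)], [0, 0.31, 0]], [[np.float64(73.5), np.float64(-2.9), np.float64(65.2)], [0, 0.344, 0]], [[np.float64(82.9), np.float64(-3.3), np.float64(68.3)], [0, 0.379, 0]], [[np.float64(92.4), np.float64(-3.7), np.float64(70.8)], [0, 0.413, 0]], [[np.float64(102.2), np.float64(-4.1), np.float64(72.5)], [0, 0.448, 0]], [[np.float64(112.0), np.float64(-4.5), np.float64(73.6)], [0, 0.482, 0]], [[np.float64(121.8), np.float64(-4.9), np.float64(73.9)], [0, 0.517, 0]], [[np.float64(131.6), np.float64(-5.3), np.float64(73.5)], [0, 0.551, 0]], [[np.float64(141.3), np.float64(-5.7), np.float64(72.4)], [0, 0.586, 0]], [[np.float64(151.0), np.float64(-6.0), np.float64(70.5)], [0, 0.62, 0]]]
```

Request:
{"fn": "drive_tool", "kwargs": {
  "deltas": [
    [[5,-0.2,9],[0,0.034,0]],
    [[10.7,-0.4,17.2],[0,0.07,0]],
    [[17,-0.7,25],[0,0.1,0]],
    [[23.7,-0.9,32.6],[0,0.14,0]],
    [[31,-1.2,39.5],[0,0.17,0]],
    [[38.7,-1.5,46],[0,0.21,0]],
    [[47,-1.9,51.6],[0,0.24,0]],
    [[55.4,-2.2,56.8],[0,0.28,0]],
    [[64.3,-2.6,61.3],[0,0.31,0]],
    [[73.5,-2.9,65.2],[0,0.34,0]],
    [[83,-3.3,68.3],[0,0.38,0]]
  ]
}}

```text
time: 5.85
ee_pos: [578.9, 34.2, 222.5]
tcp_rot: [[0.749, -0.03, -0.662], [-0.04, -0.999, -0.001], [-0.661, 0.027, -0.75]]
ft_force: [-8.2, -6.8, -0.1]
finger_gap: 0.132
```

Request:
{"fn": "drive_tool", "kwargs": {
  "deltas": [
    [[9.6,-0.4,2.5],[0,0.034,0]],
    [[19.3,-0.8,4.2],[0,0.07,0]],
    [[29,-1.2,5.3],[0,0.1,0]],
    [[39,-1.6,5.6],[0,0.14,0]],
    [[48.7,-2,5.2],[0,0.17,0]],
    [[58.4,-2.4,4.1],[0,0.21,0]],
    [[68,-2.7,2.2],[0,0.24,0]],
    [[68,-2.7,2.2],[0,0.24,0]],
    [[68,-2.7,2.2],[0,0.24,0]]
  ]
}}

```text
time: 6.75
ee_pos: [649.2, 31.0, 225.0]
tcp_rot: [[0.576, -0.024, -0.817], [-0.04, -0.999, 0.001], [-0.817, 0.032, -0.576]]
ft_force: [-2.7, -7.1, 1.1]
finger_gap: 0.131
```

Request:
{"fn": "drive_tool", "kwargs": {
  "deltas": [
    [[0,0,0],[0,0,0]],
    [[0,0,0],[0,0,0]],
    [[0,0,0],[0,0,0]],
    [[0,0,0],[0,0,0]],
    [[0,0,0],[0,0,0]],
    [[0,0,0],[0,0,0]],
    [[12,0,9],[0,0,0]],
    [[25,0,18],[0,0,0]],
    [[45,0,32],[0,0,0]],
    [[55,0,60],[0,0,0]],
    [[50,0,100],[0,-0.1,0]],
    [[30,0,140],[0,-0.24,0]],
    [[20,-40,150],[0,-0.38,0]],
    [[0,-80,150],[0,-0.52,0]],
    [[-30,-120,150],[0,-0.66,0]],
    [[-60,-160,150],[0,-0.8,0]],
    [[-90,-200,150],[0,-0.95,0]],
    [[-120,-240,140],[0,-0.95,0]],
    [[-140,-260,130],[0,-0.95,0]],
    [[-140,-260,130],[0,-0.95,0]]
  ],
  "jaw": -1
}}

```text
time: 8.75
ee_pos: [506.4, -229.8, 355.1]
tcp_rot: [[0.999, -0.045, -0.003], [-0.045, -0.999, -0.0], [-0.003, 0.0, -1.0]]
ft_force: [-0.1, 0.6, 0.5]
finger_gap: 0.996
```

Run:
```python
from h import *
np.set_printoptions(precision=1,suppress=True)
A,B=ctrl.get_image("top")[120:245,225:355,::-1],ctrl.get_image("scene")[130:262,265:405,::-1]
A=cv2.resize(A,(520,500),interpolation=cv2.INTER_CUBIC);B=cv2.resize(B,(560,528),interpolation=cv2.INTER_CUBIC)
cv2.imwrite("pics/t3.png",cv2.resize(ctrl.get_image("top")[120:250,225:495,::-1],None,fx=2.9,fy=2.9,interpolation=cv2.INTER_CUBIC))
cv2.imwrite("pics/s3.png",cv2.resize(ctrl.get_image("scene")[120:262,255:405,::-1],None,fx=4,fy=4,interpolation=cv2.INTER_CUBIC))
print(ctrl.state()["ee_pos"],ctrl.state()["time"])
```

```text
[ 511.2 -227.2  356.4] 8.95
```

View pics/s3.png

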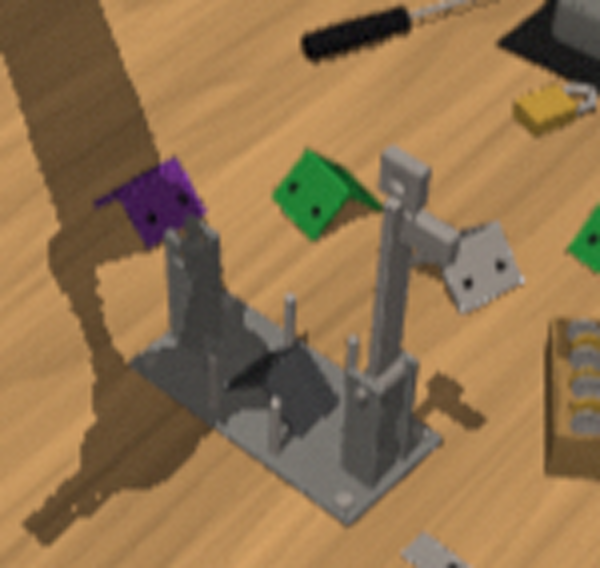

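The bar is upright, and bracket 2 is where it was, with its far apex end at scene (379,175). I'm going for it.

Request:
{"fn": "drive_tool", "kwargs": {
  "deltas": [
    [[6,48,0],[0,0,-0.04]],
    [[12,96,0],[0,0,-0.08]],
    [[18,144,0],[0,0,-0.12]],
    [[24,192,0],[0,0,-0.16]],
    [[30,240,0],[0,0,-0.205]],
    [[36,288,0],[0,0,-0.205]],
    [[42,336,0],[0,0,-0.205]],
    [[48,384,0],[0,0,-0.205]],
    [[54,432,-20],[0,0,-0.205]],
    [[54,454,-60],[0,0,-0.205]],
    [[54,454,-105],[0,0,-0.205]],
    [[54,454,-150],[0,0,-0.205]],
    [[54,454,-200],[0,0,-0.205]],
    [[54,454,-250],[0,0,-0.205]],
    [[54,454,-290],[0,0,-0.205]],
    [[54,454,-290],[0,0,-0.205]],
    [[54,454,-290],[0,0,-0.205]]
  ]
}}

```text
time: 10.65
ee_pos: [564.2, 227.6, 65.5]
tcp_rot: [[0.971, -0.241, -0.001], [-0.241, -0.971, -0.0], [-0.001, 0.0, -1.0]]
ft_force: [0.6, 0.3, 1.1]
finger_gap: 0.999
```

Run:
```python
from h import *
A=ctrl.get_image("scene")[120:240,300:450,::-1];B=ctrl.get_image("top")[130:230,215:315,::-1]
cv2.imwrite("pics/g1.png",np.hstack([cv2.resize(A,(500,400),interpolation=3),cv2.resize(B,(300,400)[:1]+(300,),interpolation=3) if 0 else cv2.copyMakeBorder(cv2.resize(B,(300,300),interpolation=3),0,100,0,0,0)]))
```

```text
(no output)
```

View pics/g1.png

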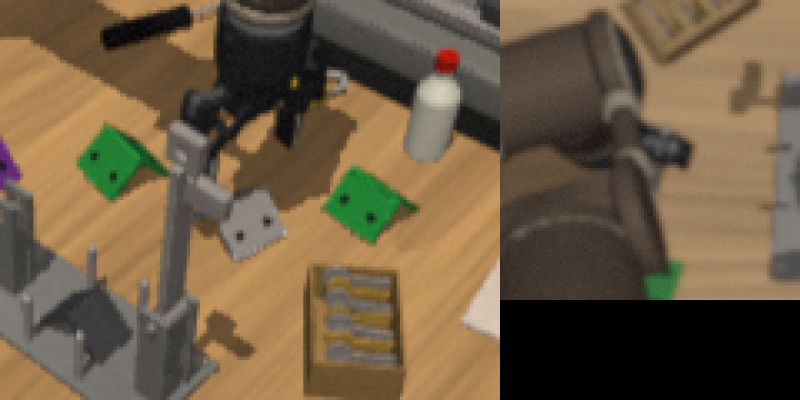

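Request:
{"fn": "drive_tool", "kwargs": {
  "deltas": [
    [[0,0,-30],[0,0,0]],
    [[0,0,-50],[0,0,0]],
    [[0,0,-61],[0,0,0]],
    [[0,0,-61],[0,0,0]]
  ]
}}

```text
time: 11.15
ee_pos: [564.8, 226.5, 5.5]
tcp_rot: [[0.97, -0.243, 0.001], [-0.243, -0.97, 0.0], [0.001, -0.0, -1.0]]
ft_force: [-1.6, 0.2, 0.3]
finger_gap: 0.998
```

Request:
{"fn": "drive_tool", "kwargs": {
  "deltas": [
    [[0,0,0],[0,0,0]],
    [[0,0,0],[0,0,0]],
    [[0,0,0],[0,0,0]],
    [[0,0,0],[0,0,0]],
    [[0,0,0],[0,0,0]],
    [[0,0,0],[0,0,0]]
  ],
  "jaw": 1,
  "grip_force": 60
}}

```text
time: 11.75
ee_pos: [566.3, 227.0, 7.1]
tcp_rot: [[0.97, -0.243, 0.004], [-0.243, -0.97, 0.001], [0.003, -0.002, -1.0]]
ft_force: [-0.5, 0.1, 5.6]
finger_gap: 0.687
```

Request:
{"fn": "drive_tool", "kwargs": {
  "deltas": [
    [[0,0,15],[0,0,0]],
    [[0,0,40],[0,0,0]],
    [[0,0,80],[0,0,0]],
    [[0,0,120],[0,0,0]],
    [[-4,-40,130],[0,0,0.05]],
    [[-8,-80,130],[0,0,0.1]],
    [[-13,-120,130],[0,0,0.15]],
    [[-18,-160,130],[0,0,0.205]],
    [[-21,-190,130],[0,0,0.205]],
    [[-21,-190,130],[0,0,0.205]],
    [[-21,-190,130],[0,0,0.205]],
    [[-21,-190,130],[0,0,0.205]]
  ]
}}

```text
time: 12.95
ee_pos: [543.1, 36.9, 134.9]
tcp_rot: [[0.999, -0.04, -0.0], [-0.04, -0.999, 0.0], [-0.0, -0.0, -1.0]]
ft_force: [0.3, -0.1, -2.8]
finger_gap: 0.69
```

```bash
cat > pair.py <<'E'
import sys
from h import *
def pair(f,sb,tb,s=4):
    A=ctrl.get_image("scene")[sb[1]:sb[3],sb[0]:sb[2],::-1];B=ctrl.get_image("top")[tb[1]:tb[3],tb[0]:tb[2],::-1]
    h=max(A.shape[0],B.shape[0])
    P=lambda I:cv2.copyMakeBorder(I,0,h-I.shape[0],0,0,0)
    cv2.imwrite("pics/"+f,cv2.resize(np.hstack([P(A),P(B)]),None,fx=s,fy=s,interpolation=cv2.INTER_CUBIC))
E
python3 - <<'E'
from pair import *
pair("p1.png",(275,110,395,255),(290,140,360,235),4)
E
```

```text
(no output)
```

View pics/p1.png

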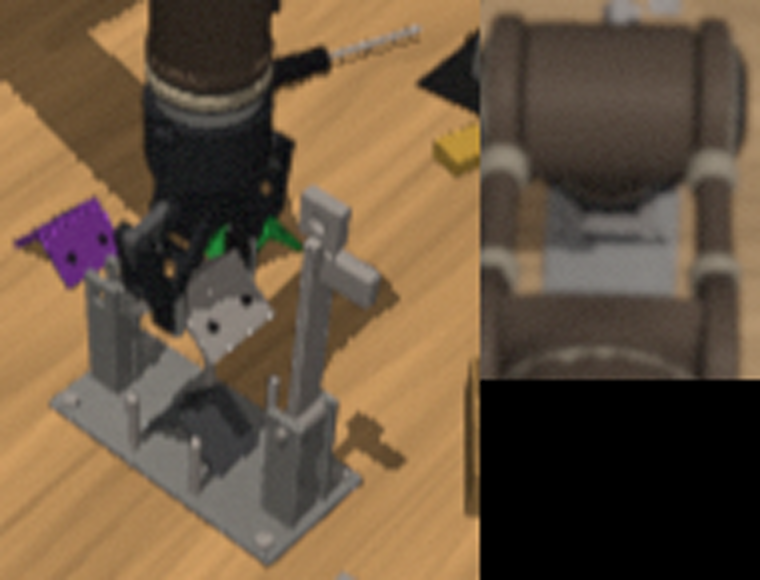

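Run:
```python
from fit import *
s=T(0,(275,110),4)
for z in (128,131,134):
    for X in((35.4,30,0),(35.4,-30,0)): print(z,X,proj("scene",rz(-.04)@np.array(X)+[543.1,36.7,z]))
print("obs",s(270,318),s(209,374))
# ridge landmarks: stakes tops & fork near-ear hole in this view
for X in((-29,-39,61),(29,-39,61),(-85,-13,98),(105,-50,8),(-105,-50,8),(105,50,8)): print(X,proj("scene",rz(-.04)@np.array(X)+[543.2,37,0]))
print("obs",s(132,398),s(196,440),s(103,286),s(268,563),s(50,403),s(362,478))
```

```text
128 (35.4, 30, 0) [343.92 189.58]
128 (35.4, -30, 0) [328.46 202.03]
131 (35.4, 30, 0) [343.98 188.77]
131 (35.4, -30, 0) [328.48 201.22]
134 (35.4, 30, 0) [344.03 187.95]
134 (35.4, -30, 0) [328.5  200.41]
obs (342.125, 189.125) (326.875, 203.125)
(-29, -39, 61) [308.22 208.7 ]
(29, -39, 61) [324.05 219.84]
(-85, -13, 98) [299.78 184.08]
(105, -50, 8) [342.35 250.16]
(-105, -50, 8) [286.88 209.67]
(105, 50, 8) [365.96 228.49]
obs (307.625, 209.125) (323.625, 219.625) (300.375, 181.125) (341.625, 250.375) (287.125, 210.375) (365.125, 229.125)
```

Request:
{"fn": "drive_tool", "kwargs": {
  "deltas": [
    [[0,0,-30],[0,0,0]],
    [[0,0,-55],[0,0,0]],
    [[0,0,-75],[0,0,0]],
    [[0,0,-90],[0,0,0]],
    [[0,0,-98],[0,0,0]],
    [[0,0,-104],[0,0,0]],
    [[0,0,-104],[0,0,0]]
  ]
}}

```text
time: 13.75
ee_pos: [543.2, 36.5, 30.5]
tcp_rot: [[0.999, -0.04, -0.001], [-0.04, -0.999, 0.0], [-0.001, 0.0, -1.0]]
ft_force: [0.1, 0.6, -2.3]
finger_gap: 0.685
```

Request:
{"fn": "drive_tool", "kwargs": {
  "deltas": [
    [[0,0,-2],[0,0,0]],
    [[0,0,-4],[0,0,0]],
    [[0,0,-6],[0,0,0]],
    [[0,0,-6],[0,0,0]]
  ]
}}

```text
time: 14.15
ee_pos: [543.7, 36.2, 25.0]
tcp_rot: [[0.999, -0.04, 0.001], [-0.04, -0.999, 0.0], [0.001, -0.0, -1.0]]
ft_force: [0.7, -0.9, -2.3]
finger_gap: 0.692
```

Request:
{"fn": "drive_tool", "kwargs": {
  "deltas": [
    [[0,0,-1],[0,0,0]],
    [[0,0,-2],[0,0,0]],
    [[0,0,-3],[0,0,0]],
    [[0,0,-3],[0,0,0]]
  ]
}}

```text
time: 14.55
ee_pos: [544.8, 36.2, 23.8]
tcp_rot: [[0.999, -0.041, 0.002], [-0.041, -0.999, 0.0], [0.002, -0.0, -1.0]]
ft_force: [-1.2, -0.9, 8.3]
finger_gap: 0.69
```

Request:
{"fn": "drive_tool", "kwargs": {
  "deltas": [
    [[0,0,-0.5],[0,0,0]],
    [[0,0,-1],[0,0,0]],
    [[0,0,-1],[0,0,0]]
  ]
}}

```text
time: 14.85
ee_pos: [544.7, 36.2, 23.8]
tcp_rot: [[0.999, -0.041, 0.002], [-0.041, -0.999, 0.0], [0.002, -0.0, -1.0]]
ft_force: [-4.4, -0.1, 15.2]
finger_gap: 0.69
```

Request:
{"fn": "drive_tool", "kwargs": {
  "deltas": [
    [[0,0,0],[0,0,0]],
    [[0,0,0],[0,0,0]],
    [[0,0,0],[0,0,0]],
    [[0,0,0],[0,0,0]],
    [[0,0,0],[0,0,0]],
    [[0,0,30],[0,0,0]],
    [[0,0,75],[0,0,0]],
    [[0,0,120],[0,0,0]],
    [[-5,-40,170],[0,0,0]],
    [[-10,-90,180],[0,0,0]],
    [[-20,-135,180],[0,0,0]],
    [[-40,-180,180],[0,0,0]],
    [[-60,-220,180],[0,0,0]],
    [[-80,-260,180],[0,0,0]],
    [[-80,-260,180],[0,0,0]],
    [[-80,-260,180],[0,0,0]]
  ],
  "jaw": -1
}}

```text
time: 16.45
ee_pos: [462.6, -224.5, 200.5]
tcp_rot: [[0.999, -0.043, -0.0], [-0.043, -0.999, 0.001], [-0.0, -0.001, -1.0]]
ft_force: [-0.1, 0.5, 0.1]
finger_gap: 0.999
```

Run:
```python
from pair import *
pair("p2.png",(275,130,385,260),(290,140,360,235),4)
save("scene","p3.png",(135,220,265,330),6)
print(ctrl.state()["ee_pos"])
```

```text
[ 463.69366852 -222.57772777  200.57541185]
```

View pics/p2.png

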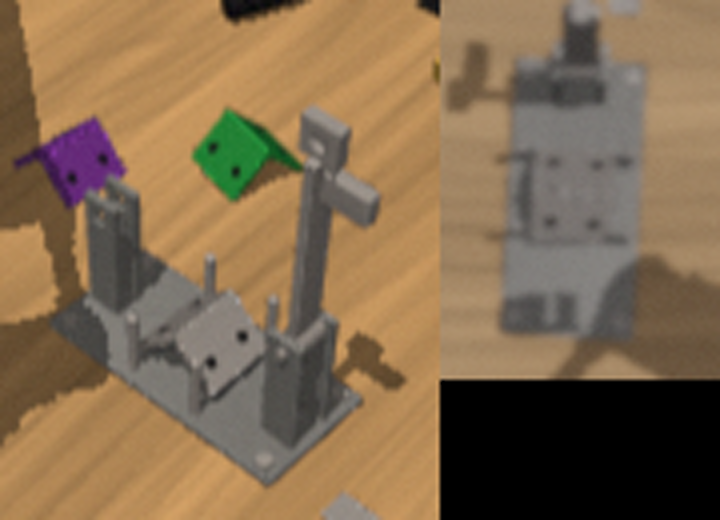

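View pics/p3.png

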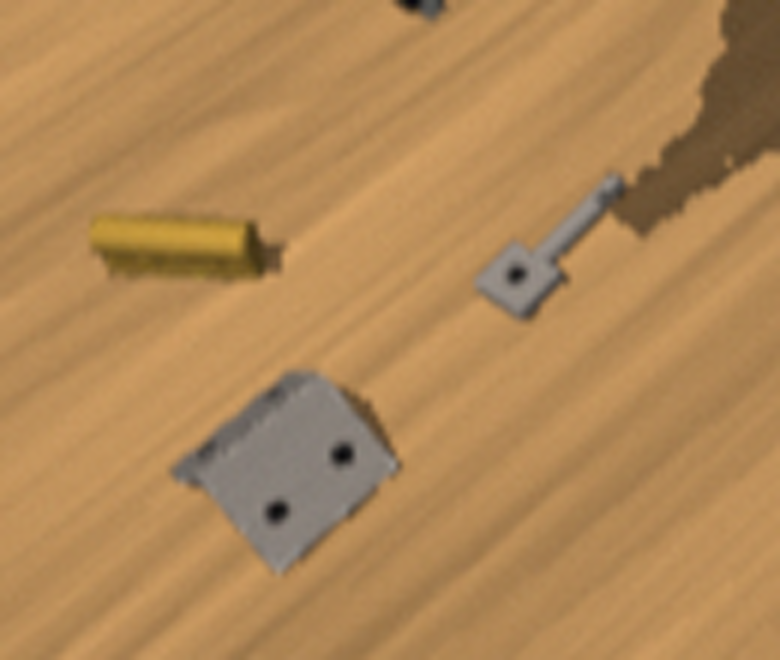

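Bracket 2 sits nested between the stakes, and the bar is still up. Bracket 1 (scene crop (300,470)) and the pin (crop (520,280), nose (615,180)) have not moved. I'm refining both.

Run:
```python
from fit import *
t2=T(0,(390,190),8);s=T(0,(135,220),6)
bs=[("scene",(0,30,39.6),s(320,374)),("scene",(0,-30,39.6),s(199,476)),("scene",(35.4,30,2),s(398,463)),("scene",(35.4,-30,2),s(282,568))]
bt=[("top",(0,30,39.6),t2(515,297)),("top",(0,-30,39.6),t2(685,300)),("top",(35.4,30,2),t2(488,200)),("top",(35.4,-30,2),t2(648,200)),("top",(-35.4,30,2),t2(490,378)),("top",(-35.4,-30,2),t2(655,380))]
for b in(bs,bt,bs+bt): print("b1",*fitpose(b,[440,-370,0.]))
ps=[("scene",(0,51,6),s(615,180)),("scene",(14,0,10),s(566,276)),("scene",(-14,0,10),s(515,242)),("scene",(-14,-26,10),s(478,281)),("scene",(14,-26,10),s(526,312))]
pt=[("top",(0,52,5),t2(80,295)),("top",(0,0,5),t2(213,285)),("top",(14,-13,10),t2(248,237)),("top",(-14,-13,10),t2(252,322)),("top",(0,-26,9),t2(290,275))]
for b in(ps,pt,ps+pt): print("pin",*fitpose(b,[440,-250,0.]))
# nested bracket reading in scene
s=T(0,(275,130),4)
print([s(*q) for q in((233,293),(265,348),(215,395))],[proj("scene",rz(-.04)@np.array(X)+[543.7,36.5,16.5]) for X in((0,30,39.6),(35.4,30,0),(35.4,-30,0))])
```

```text
b1 [ 436.65 -375.9     0.06] [[-0.08 -1.06]
 [-0.3  -0.1 ]
 [ 0.35  0.1 ]
 [ 0.05  0.86]]
b1 [ 438.33 -375.96    0.  ] [[ 0.67 -0.66]
 [ 0.27 -0.85]
 [-0.29 -0.26]
 [-0.16 -0.09]
 [-0.03  1.29]
 [-0.41  1.23]]
b1 [ 437.63 -375.76    0.03] [[ 0.47 -0.67]
 [-0.24 -0.11]
 [ 0.57  0.81]
 [-0.25  1.18]
 [ 0.62 -0.19]
 [ 0.2  -0.83]
 [-0.61  0.19]
 [-0.49 -0.07]
 [ 0.17  1.75]
 [-0.22  1.25]]
pin [ 441.24 -244.07    0.16] [[ 0.53 -0.28]
 [ 0.01 -0.99]
 [ 0.07 -0.06]
 [-0.55  0.72]
 [-0.05  0.43]]
pin [ 440.42 -243.77    0.1 ] [[-0.54  0.01]
 [ 0.22 -0.26]
 [ 0.08  0.63]
 [ 0.62 -0.57]
 [-0.37  0.21]]
pin [ 440.88 -243.88    0.13] [[ 0.94 -0.15]
 [-0.14 -0.99]
 [ 0.14 -0.3 ]
 [-0.71  0.34]
 [-0.44  0.28]
 [-0.44  0.38]
 [ 0.26 -0.41]
 [-0.04  0.36]
 [ 0.78 -0.87]
 [-0.36 -0.21]]
[(332.875, 202.875), (340.875, 216.625), (328.375, 228.375)] [array([333.14, 201.75]), array([342.26, 217.68]), array([327.89, 229.97])]
```

Request:
{"fn": "drive_tool", "kwargs": {
  "deltas": [
    [[-7,-40,-20],[0,0,0.03]],
    [[-13,-80,-40],[0,0,0.07]],
    [[-20,-120,-60],[0,0,0.07]],
    [[-26,-152,-90],[0,0,0.07]],
    [[-26,-152,-130],[0,0,0.07]],
    [[-26,-152,-160],[0,0,0.07]],
    [[-26,-152,-180],[0,0,0.07]],
    [[-26,-152,-190],[0,0,0.07]],
    [[-26,-152,-196],[0,0,0.07]],
    [[-26,-152,-196],[0,0,0.07]]
  ]
}}

```text
time: 17.6
ee_pos: [438.0, -375.1, 4.6]
tcp_rot: [[1.0, 0.031, -0.0], [0.031, -1.0, 0.0], [-0.0, -0.0, -1.0]]
ft_force: [0.4, 0.6, 0.1]
finger_gap: 1.0
```

Request:
{"fn": "drive_tool", "kwargs": {
  "deltas": [
    [[0,0,0],[0,0,0]],
    [[0,0,0],[0,0,0]],
    [[0,0,0],[0,0,0]],
    [[0,0,0],[0,0,0]],
    [[0,0,0],[0,0,0]],
    [[0,0,0],[0,0,0]]
  ],
  "jaw": 1,
  "grip_force": 60
}}

```text
time: 18.2
ee_pos: [438.6, -376.9, 6.5]
tcp_rot: [[1.0, 0.03, 0.003], [0.03, -1.0, -0.002], [0.003, 0.002, -1.0]]
ft_force: [-0.1, 1.4, 6.1]
finger_gap: 0.689
```

Request:
{"fn": "drive_tool", "kwargs": {
  "deltas": [
    [[0,0,15],[0,0,0]],
    [[0,0,40],[0,0,0]],
    [[0,0,80],[0,0,0]],
    [[0,0,120],[0,0,0]],
    [[13,48,150],[0,0,-0.02]],
    [[25,96,150],[0,0,-0.04]],
    [[38,144,150],[0,0,-0.07]],
    [[51,192,150],[0,0,-0.07]],
    [[64,240,150],[0,0,-0.07]],
    [[77,288,150],[0,0,-0.07]],
    [[90,336,150],[0,0,-0.07]],
    [[100,380,150],[0,0,-0.07]],
    [[107,412,150],[0,0,-0.07]],
    [[107,412,150],[0,0,-0.07]],
    [[107,412,150],[0,0,-0.07]],
    [[107,412,130],[0,0,-0.07]],
    [[107,412,100],[0,0,-0.07]],
    [[107,412,70],[0,0,-0.07]],
    [[107,412,45],[0,0,-0.07]],
    [[107,412,45],[0,0,-0.07]]
  ]
}}

```text
time: 20.2
ee_pos: [540.6, 34.7, 46.5]
tcp_rot: [[0.999, -0.043, -0.008], [-0.043, -0.999, -0.0], [-0.008, 0.0, -1.0]]
ft_force: [-0.2, -0.3, -5.0]
finger_gap: 0.687
```

Request:
{"fn": "drive_tool", "kwargs": {
  "deltas": [
    [[0,0,-6],[0,0,0]],
    [[0,0,-11],[0,0,0]],
    [[0,0,-14],[0,0,0]],
    [[0,0,-16],[0,0,0]],
    [[0,0,-16],[0,0,0]],
    [[0,0,-16],[0,0,0]]
  ]
}}

```text
time: 20.8
ee_pos: [546.8, 34.8, 38.5]
tcp_rot: [[0.999, -0.04, 0.004], [-0.04, -0.999, -0.002], [0.004, 0.001, -1.0]]
ft_force: [-5.6, -2.1, 14.2]
finger_gap: 0.687
```

Run:
```python
from pair import *
save("scene","p4.png",(290,165,370,245),9)
```

```text
(no output)
```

View pics/p4.png

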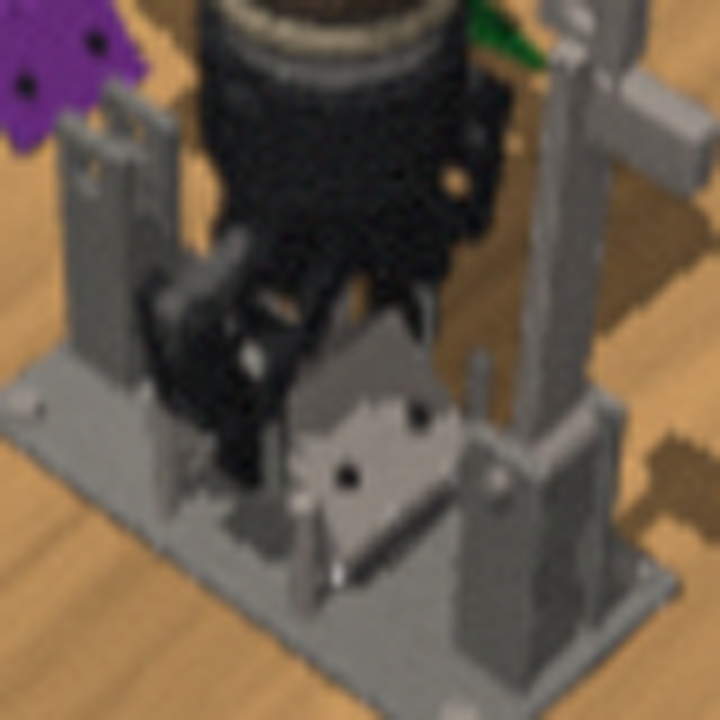

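The held bracket is close to nested: its holes are at crop (418,415) and (347,475), about 10 mm above where the first one's were. I'll wiggle it to let it settle.

Request:
{"fn": "drive_tool", "kwargs": {
  "deltas": [
    [[0,0,4],[0,0,0]],
    [[-1.5,0,4],[0,0,0]],
    [[-3,0,4],[0,0,0]],
    [[-3,0,2],[0,0,0]],
    [[-3,0,0],[0,0,0]],
    [[-3,0,0],[0,0,0]],
    [[-3,0,0],[0,0,0]]
  ]
}}

```text
time: 21.55
ee_pos: [546.4, 35.8, 37.8]
tcp_rot: [[0.999, -0.04, 0.01], [-0.04, -0.999, -0.001], [0.01, 0.0, -1.0]]
ft_force: [1.6, -2.5, 13.8]
finger_gap: 0.692
```

Request:
{"fn": "drive_tool", "kwargs": {
  "deltas": [
    [[0,0,4],[0,0,0]],
    [[0,1.5,4],[0,0,0]],
    [[0,2,4],[0,0,0]],
    [[0,2,2],[0,0,0]],
    [[0,2,0],[0,0,0]],
    [[0,2,0],[0,0,0]],
    [[0,2,0],[0,0,0]]
  ]
}}

```text
time: 22.25
ee_pos: [546.5, 37.8, 37.7]
tcp_rot: [[0.999, -0.04, 0.01], [-0.04, -0.999, -0.001], [0.01, 0.0, -1.0]]
ft_force: [3.2, -1.5, 14.1]
finger_gap: 0.691
```

Request:
{"fn": "drive_tool", "kwargs": {
  "deltas": [
    [[0,0,2],[0,0,0]],
    [[3,-1.5,2],[0,0,0]],
    [[4,-1.5,1],[0,0,0]],
    [[4,-1.5,1],[0,0,0]],
    [[4,-1.5,1],[0,0,0]]
  ]
}}

```text
time: 22.75
ee_pos: [546.5, 37.7, 37.4]
tcp_rot: [[0.999, -0.041, 0.001], [-0.041, -0.999, 0.001], [0.001, -0.002, -1.0]]
ft_force: [-1.5, 2.1, 15.9]
finger_gap: 0.682
```

Request:
{"fn": "drive_tool", "kwargs": {
  "deltas": [
    [[0,0,0],[0,0,0]],
    [[0,0,0],[0,0,0]],
    [[0,0,0],[0,0,0]],
    [[0,0,0],[0,0,0]],
    [[0,0,0],[0,0,0]],
    [[0,0,30],[0,0,0]],
    [[0,0,75],[0,0,0]],
    [[0,0,120],[0,0,0]],
    [[-5,-40,170],[0,0,0]],
    [[-10,-90,180],[0,0,0]],
    [[-20,-135,180],[0,0,0]],
    [[-40,-180,180],[0,0,0]],
    [[-60,-220,180],[0,0,0]],
    [[-80,-260,180],[0,0,0]],
    [[-80,-260,180],[0,0,0]],
    [[-80,-260,180],[0,0,0]]
  ],
  "jaw": -1
}}

```text
time: 24.35
ee_pos: [464.6, -224.0, 214.5]
tcp_rot: [[0.999, -0.043, -0.0], [-0.043, -0.999, 0.001], [-0.0, -0.001, -1.0]]
ft_force: [-0.6, -0.9, 0.4]
finger_gap: 1.002
```

Run:
```python
from pair import *
pair("p5.png",(285,165,370,260),(300,145,350,230),6)
```

```text
(no output)
```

View pics/p5.png

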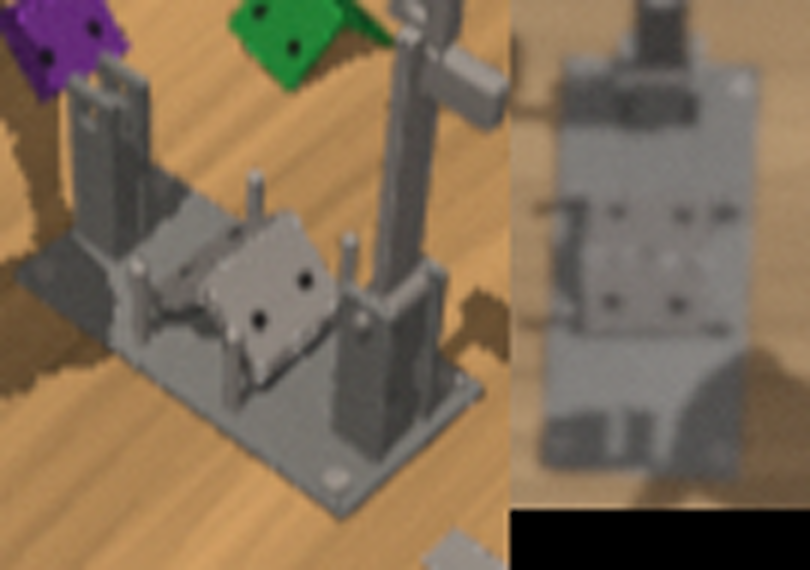

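Bracket 1 is nested flush: its holes sit about 9 mm above the first one's. Both grey brackets are stacked, so now I shut the bar.

Request:
{"fn": "drive_tool", "kwargs": {
  "deltas": [
    [[10,0,50],[0,0,0]],
    [[20,0,100],[0,0,0]],
    [[50,35,140],[0,0,0]],
    [[80,70,145],[0,0.1,0]],
    [[110,105,145],[0,0.2,0]],
    [[140,140,145],[0,0.32,0]],
    [[170,175,145],[0,0.45,0]],
    [[200,210,145],[0,0.58,0]],
    [[220,235,145],[0,0.7,0]],
    [[235,255,145],[0,0.83,0]],
    [[240,255,130],[0,0.95,0]],
    [[240,255,130],[0,0.95,0]],
    [[240,255,100],[0,0.95,0]],
    [[235,255,70],[0,0.95,0]],
    [[230,255,43],[0,0.95,0]],
    [[230,255,43],[0,0.95,0]],
    [[230,255,43],[0,0.95,0]],
    [[230,255,43],[0,0.95,0]]
  ]
}}

```text
time: 26.25
ee_pos: [695.9, 32.2, 262.1]
tcp_rot: [[0.586, -0.023, -0.81], [-0.04, -0.999, -0.001], [-0.809, 0.033, -0.587]]
ft_force: [0.6, 0.3, 1.3]
finger_gap: 1.004
```

Request:
{"fn": "drive_tool", "kwargs": {
  "deltas": [
    [[-15,-0.5,-11],[0,0,0]],
    [[-30,-1,-21],[0,0,0]],
    [[-45,-1,-32],[0,0,0]],
    [[-45,-1,-32],[0,0,0]],
    [[-45,-1,-32],[0,0,0]]
  ]
}}

```text
time: 26.75
ee_pos: [651.2, 30.8, 228.1]
tcp_rot: [[0.584, -0.023, -0.811], [-0.04, -0.999, -0.0], [-0.811, 0.033, -0.584]]
ft_force: [0.1, 0.2, -0.0]
finger_gap: 1.001
```

Request:
{"fn": "drive_tool", "kwargs": {
  "deltas": [
    [[0,0,0],[0,0,0]],
    [[0,0,0],[0,0,0]],
    [[0,0,0],[0,0,0]],
    [[0,0,0],[0,0,0]],
    [[0,0,0],[0,0,0]],
    [[0,0,0],[0,0,0]],
    [[0,0,0],[0,0,0]],
    [[0,0,0],[0,0,0]],
    [[0,0,0],[0,0,0]],
    [[0,0,0],[0,0,0]],
    [[0,0,0],[0,0,0]],
    [[0,0,0],[0,0,0]]
  ],
  "jaw": 1,
  "grip_force": 40
}}

```text
time: 27.95
ee_pos: [650.4, 30.9, 225.7]
tcp_rot: [[0.582, -0.023, -0.813], [-0.04, -0.999, 0.0], [-0.812, 0.032, -0.582]]
ft_force: [2.3, -0.2, 0.4]
finger_gap: 0.139
```

```bash
python3 arc.py 1.61 0.81 .95 .4 11 | sed 's/np.float64//g'; python3 arc.py .81 0.0 .4 .1 12| sed 's/np.float64//g'
```

```text
[[[(-9.6), (0.4), (1.5)], [0, -0.05, 0]], [[(-19.3), (0.8), (2.3)], [0, -0.1, 0]], [[(-29.1), (1.2), (2.4)], [0, -0.15, 0]], [[(-38.8), (1.6), (1.8)], [0, -0.2, 0]], [[(-48.5), (1.9), (0.4)], [0, -0.25, 0]], [[(-58.1), (2.3), (-1.7)], [0, -0.3, 0]], [[(-67.5), (2.7), (-4.4)], [0, -0.35, 0]], [[(-76.7), (3.1), (-7.9)], [0, -0.4, 0]], [[(-85.6), (3.4), (-12.1)], [0, -0.45, 0]], [[(-94.2), (3.8), (-16.9)], [0, -0.5, 0]], [[(-102.5), (4.1), (-22.4)], [0, -0.55, 0]]]
[[[(-7.7), (0.3), (-5.5)], [0, -0.025, 0]], [[(-15.0), (0.6), (-11.4)], [0, -0.05, 0]], [[(-21.8), (0.9), (-17.9)], [0, -0.075, 0]], [[(-28.3), (1.1), (-24.9)], [0, -0.1, 0]], [[(-34.2), (1.4), (-32.2)], [0, -0.125, 0]], [[(-39.7), (1.6), (-40.0)], [0, -0.15, 0]], [[(-44.6), (1.8), (-48.2)], [0, -0.175, 0]], [[(-49.0), (2.0), (-56.7)], [0, -0.2, 0]], [[(-52.7), (2.1), (-65.5)], [0, -0.225, 0]], [[(-55.9), (2.2), (-74.5)], [0, -0.25, 0]], [[(-58.5), (2.3), (-83.8)], [0, -0.275, 0]], [[(-60.4), (2.4), (-93.2)], [0, -0.3, 0]]]
```

Request:
{"fn": "drive_tool", "kwargs": {
  "deltas": [
    [[-9.6,0.4,1.5],[0,-0.05,0]],
    [[-19.3,0.8,2.3],[0,-0.1,0]],
    [[-29.1,1.2,2.4],[0,-0.15,0]],
    [[-38.8,1.6,1.8],[0,-0.2,0]],
    [[-48.5,1.9,0.4],[0,-0.25,0]],
    [[-58.1,2.3,-1.7],[0,-0.3,0]],
    [[-67.5,2.7,-4.4],[0,-0.35,0]],
    [[-76.7,3.1,-7.9],[0,-0.4,0]],
    [[-85.6,3.4,-12.1],[0,-0.45,0]],
    [[-94.2,3.8,-16.9],[0,-0.5,0]],
    [[-102.5,4.1,-22.4],[0,-0.55,0]],
    [[-102.5,4.1,-22.4],[0,-0.55,0]],
    [[-102.5,4.1,-22.4],[0,-0.55,0]]
  ]
}}

```text
time: 29.25
ee_pos: [547.9, 35.7, 204.1]
tcp_rot: [[0.92, -0.037, -0.39], [-0.04, -0.999, 0.001], [-0.389, 0.014, -0.921]]
ft_force: [1.5, 3.1, 1.6]
finger_gap: 0.129
```

```bash
python3 arc.py .81 0.0 .4 -.05 12| sed 's/np.float64//g'
```

```text
[[[(-7.5), (0.3), (-5.5)], [0, -0.037, 0]], [[(-14.5), (0.6), (-11.6)], [0, -0.075, 0]], [[(-21.2), (0.8), (-18.1)], [0, -0.112, 0]], [[(-27.4), (1.1), (-25.1)], [0, -0.15, 0]], [[(-33.1), (1.3), (-32.5)], [0, -0.188, 0]], [[(-38.3), (1.5), (-40.3)], [0, -0.225, 0]], [[(-43.0), (1.7), (-48.5)], [0, -0.263, 0]], [[(-47.1), (1.9), (-57.0)], [0, -0.3, 0]], [[(-50.6), (2.0), (-65.7)], [0, -0.338, 0]], [[(-53.6), (2.1), (-74.7)], [0, -0.375, 0]], [[(-55.9), (2.2), (-83.9)], [0, -0.412, 0]], [[(-57.6), (2.3), (-93.3)], [0, -0.45, 0]]]
```

Request:
{"fn": "drive_tool", "kwargs": {
  "deltas": [
    [[-7.5,0.3,-5.5],[0,-0.037,0]],
    [[-14.5,0.6,-11.6],[0,-0.075,0]],
    [[-21.2,0.9,-18.1],[0,-0.112,0]],
    [[-27.4,1.2,-25.1],[0,-0.15,0]],
    [[-33.1,1.5,-32.5],[0,-0.188,0]],
    [[-38.3,1.8,-40.3],[0,-0.225,0]],
    [[-43,2,-48.5],[0,-0.263,0]],
    [[-47.1,2.3,-57],[0,-0.3,0]],
    [[-50.6,2.4,-65.7],[0,-0.338,0]],
    [[-53.6,2.5,-74.7],[0,-0.375,0]],
    [[-55.9,2.6,-84],[0,-0.412,0]],
    [[-57.6,2.7,-92],[0,-0.45,0]],
    [[-57.6,2.7,-93.5],[0,-0.45,0]],
    [[-57.6,2.7,-95],[0,-0.45,0]],
    [[-57.6,2.7,-95],[0,-0.45,0]],
    [[-57.6,2.7,-95],[0,-0.45,0]]
  ]
}}

```text
time: 30.85
ee_pos: [490.0, 38.5, 111.1]
tcp_rot: [[0.998, -0.04, 0.045], [-0.04, -0.999, 0.001], [0.045, -0.003, -0.999]]
ft_force: [-8.1, 5.1, 20.2]
finger_gap: 0.131
```

Request:
{"fn": "drive_tool", "kwargs": {
  "deltas": [
    [[0,0,1],[0,0,0]],
    [[0,0,1],[0,0,0]],
    [[0,0,1],[0,0,0]],
    [[0,0,1],[0,0,0]],
    [[0,0,1],[0,0,0]],
    [[0,0,1],[0,0,0]],
    [[0,0,30],[0,0,0]],
    [[0,0,70],[0,0,0]],
    [[0,0,110],[0,0.05,0]],
    [[0,0,120],[0,0.05,0]],
    [[0,0,120],[0,0.05,0]]
  ],
  "jaw": -1
}}

```text
time: 31.95
ee_pos: [492.1, 37.5, 230.7]
tcp_rot: [[0.999, -0.04, 0.005], [-0.04, -0.999, -0.0], [0.005, -0.0, -1.0]]
ft_force: [-0.6, 0.7, -0.0]
finger_gap: 1.001
```

Request:
{"fn": "drive_tool", "kwargs": {
  "deltas": [
    [[-5,-30,0],[0,0,0.145]],
    [[-9,-60,0],[0,0,0.29]],
    [[-13,-90,0],[0,0,0.43]],
    [[-17,-120,0],[0,0,0.58]],
    [[-21,-150,0],[0,0,0.72]],
    [[-25,-180,0],[0,0,0.87]],
    [[-30,-210,0],[0,0,1.01]],
    [[-35,-240,0],[0,0,1.15]],
    [[-40,-270,0],[0,0,1.3]],
    [[-45,-298,0],[0,0,1.44]],
    [[-47,-298,-20],[0,0,1.58]],
    [[-47,-298,-60],[0,0,1.73]],
    [[-47,-298,-100],[0,0,1.73]],
    [[-47,-298,-130],[0,0,1.73]],
    [[-47,-298,-130],[0,0,1.73]],
    [[-47,-298,-130],[0,0,1.73]]
  ],
  "jaw": -0.1
}}

```text
time: 33.55
ee_pos: [441.6, -259.4, 96.8]
tcp_rot: [[-0.119, 0.993, -0.003], [0.993, 0.119, 0.002], [0.003, -0.003, -1.0]]
ft_force: [0.5, 0.8, 0.1]
finger_gap: 0.548
```

Run:
```python
from pair import *
pair("p6.png",(195,215,285,300),(300,145,350,230),5)
A=ctrl.get_image("scene")
s=ctrl.state();print(s["ee_pos"],s["tcp_rot"],s["time"])
for X in ([440.9,-243.9,10],[442.6,-257.8,10],[443.2,-260.4,98]): print(proj("scene",X))
```

```text
[ 444.4595142  -261.27391151  100.05751213] [[-0.11883934  0.99290962  0.0027757 ]
 [ 0.99291081  0.11884506 -0.00199362]
 [-0.00230936  0.00251911 -0.99999416]] 33.7
[224.65078208 262.09895183]
[220.87186037 265.93142836]
[213.54511366 245.97492722]
```

View pics/p6.png

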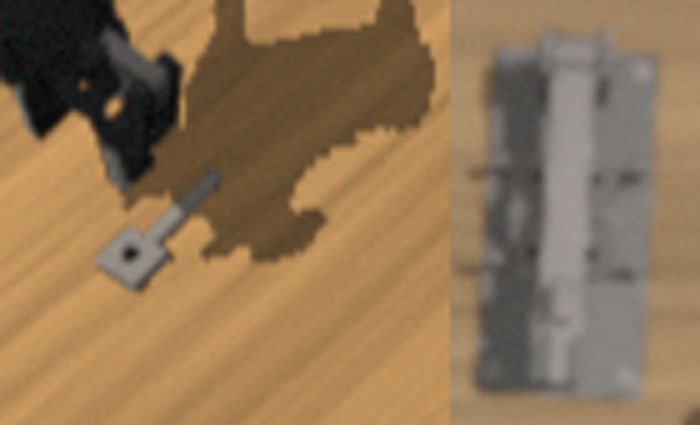

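The bar is shut and level. The pin head's centre, seen at scene (221,266), matches the prediction of (220.9,265.9). I'm descending to it.

Request:
{"fn": "drive_tool", "kwargs": {
  "deltas": [
    [[0,0,-40],[0,0,0]],
    [[0,0,-70],[0,0,0]],
    [[0,0,-85],[0,0,0]],
    [[0,0,-93],[0,0,0]],
    [[0,0,-97],[0,0,0]],
    [[0,0,-97],[0,0,0]]
  ]
}}

```text
time: 34.3
ee_pos: [444.0, -260.9, 2.1]
tcp_rot: [[-0.119, 0.993, 0.001], [0.993, 0.119, -0.001], [-0.001, 0.001, -1.0]]
ft_force: [-0.6, -0.5, -0.2]
finger_gap: 0.55
```

Request:
{"fn": "drive_tool", "kwargs": {
  "deltas": [
    [[0,0,0],[0,0,0]],
    [[0,0,0],[0,0,0]],
    [[0,0,0],[0,0,0]],
    [[0,0,0],[0,0,0]],
    [[0,0,0],[0,0,0]],
    [[0,0,0],[0,0,0]],
    [[0,0,0],[0,0,0]]
  ],
  "jaw": 1,
  "grip_force": 60
}}

```text
time: 35.0
ee_pos: [444.4, -261.3, 2.9]
tcp_rot: [[-0.119, 0.993, 0.002], [0.993, 0.119, -0.002], [-0.002, 0.002, -1.0]]
ft_force: [0.1, 0.8, 7.2]
finger_gap: 0.304
```

Request:
{"fn": "drive_tool", "kwargs": {
  "deltas": [
    [[0,0,15],[0,0,0]],
    [[0,0,45],[0,0,0]],
    [[0,0,80],[0,0,0]],
    [[0,0,94],[0,0,0]],
    [[3,45,94],[0,0,-0.05]],
    [[6,90,94],[0,0,-0.1]],
    [[9,135,94],[0,0,-0.16]],
    [[11,180,94],[0,0,-0.16]],
    [[11,196,94],[0,0,-0.16]],
    [[11,196,94],[0,0,-0.16]],
    [[11,196,94],[0,0,-0.16]],
    [[11,196,94],[0,0,-0.16]]
  ]
}}

```text
time: 36.2
ee_pos: [454.3, -65.3, 95.5]
tcp_rot: [[0.042, 0.999, 0.0], [0.999, -0.042, -0.0], [-0.0, 0.0, -1.0]]
ft_force: [0.2, 0.4, -0.0]
finger_gap: 0.303
```

Run:
```python
from pair import *
pair("p7.png",(255,150,340,235),(300,195,365,265),5)
s=ctrl.state();print(s["ee_pos"],s["tcp_rot"][:,0],s["time"])
for n in("scene","top"):
    for t in("fork","pin","pin_tip"): print(n,t,[(np.round(d["position"],1),round(d["confidence"],2)) for d in ctrl.landmark_of(n,t)[:2]])
```

```text
[454.30706175 -65.48265773  95.4002583 ] [ 4.26427281e-02  9.99090356e-01 -2.40224835e-04] 36.3
scene fork [(array([302.2, 183.5]), 0.85), (array([327.2, 219.5]), 0.65)]
scene pin [(array([275.4, 200.4]), 0.49)]
scene pin_tip []
top fork [(array([323.4, 218.2]), 0.78), (array([322.5, 189.4]), 0.46)]
top pin [(array([187.1, 252.5]), 0.65)]
top pin_tip []
```

View pics/p7.png

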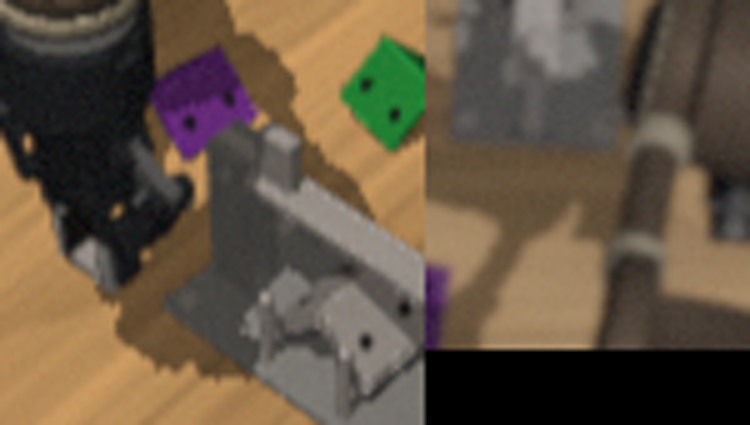

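Run:
```python
from h import *
np.set_printoptions(precision=1,suppress=True,linewidth=200)
T=np.array([454.3,-65.3,95.4]);d=np.array([.0426,.999,0])
for l in(-10,16.5,30,50,68.5): print(l,proj("scene",T+d*l+[0,0,3]),((proj("scene",T+d*l+[0,0,3])-[255,150])*5))
im=ctrl.get_image("scene").astype(int)
print(im[180:212,268:304].sum(2)//3)
for t in("pin","pin_tip"): print([(d["bbox"],round(d["confidence"],2)) for d in ctrl.look_for("scene",t)],[(d["bbox"],round(d["confidence"],2)) for d in ctrl.look_for("top",t)])
```

```text
-10 [272.  204.4] [ 85.2 271.9]
16.5 [279.5 199. ] [122.4 244.8]
30 [283.2 196.2] [141.  231.2]
50 [288.6 192.3] [168.1 211.4]
68.5 [293.6 188.7] [192.8 193.4]
[[ 21  25  24 ...  71  72  72]
 [ 18  23  11 ...  65  65  69]
 [ 13  20  24 ...  60  66  65]
 ...
 [126 125 125 ...  70  67  70]
 [125 125 123 ...  69  66  70]
 [121 122 123 ...  69  69  68]]
[] [([157.2, 240.0, 216.6, 271.8], 0.2)]
[] [([442.9, 257.3, 459.3, 271.9], 0.65), ([304.0, 154.6, 340.5, 226.0], 0.45)]
```

Run:
```python
from h import *
im=ctrl.get_image("scene")[165:220,258:318,::-1].astype(float)
im=255*np.clip(im/150,0,1)**.6
cv2.imwrite("pics/p8.png",cv2.resize(im,None,fx=10,fy=10,interpolation=cv2.INTER_CUBIC))
```

```text
[ WARN:0@1.856] global loadsave.cpp:1063 imwrite_ Unsupported depth image for selected encoder is fallbacked to CV_8U.
```

View pics/p8.png

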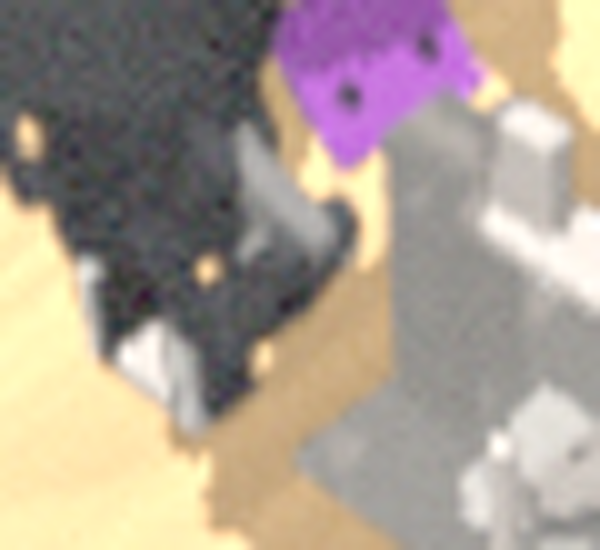

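The light block at crop (145,365) is the pin head between the fingers; the shank is hidden behind the near finger's linkage. I'll lean the tool back and bring the nose closer to the ear, so that nose and hole show in one view.

Request:
{"fn": "drive_tool", "kwargs": {
  "deltas": [
    [[0,4,0],[0,-0.12,0]],
    [[0,8,0],[0,-0.24,0]],
    [[0,12,0],[0,-0.36,0]],
    [[0.5,14,0],[0,-0.48,0]],
    [[0.5,14,0],[0,-0.6,0]],
    [[0.5,14,0],[0,-0.6,0]],
    [[0.5,14,0],[0,-0.6,0]]
  ]
}}

```text
time: 37.6
ee_pos: [455.8, -48.0, 96.0]
tcp_rot: [[0.029, 0.829, 0.558], [0.999, -0.04, 0.008], [0.029, 0.558, -0.83]]
ft_force: [1.0, -0.1, 0.5]
finger_gap: 0.304
```

Run:
```python
from h import *
im=ctrl.get_image("scene")[165:215,265:325,::-1].astype(float)
im=255*np.clip(im/150,0,1)**.6
cv2.imwrite("pics/p9.png",cv2.resize(im,None,fx=13,fy=12,interpolation=cv2.INTER_CUBIC).clip(0,255).astype(np.uint8))
s=ctrl.state();print(s["ee_pos"],s["tcp_rot"])
Rm=s["tcp_rot"];T=np.array([454.8,-51.4,95.4])-3*Rm[:,2]
for l in(16.5,40,68.5): print(l,(proj("scene",T+Rm[:,0]*l)-[265,165])*[13,12])
for X in((-85,-13,98),): print((proj("scene",np.array([543.2-84.9-.5,37+3.4-13,98]))-[265,165])*[13,12])
```

```text
[453.98968372 -47.89718589  94.63187863] [[ 0.02975495  0.82997792  0.55700206]
 [ 0.99914795 -0.04064178  0.00718523]
 [ 0.02860114  0.55631367 -0.83048003]]
16.5 [231.06968777 369.8255588 ]
40 [312.57544885 311.51192542]
68.5 [409.15803249 242.41151707]
[452.29600838 229.04571796]
```

View pics/p9.png

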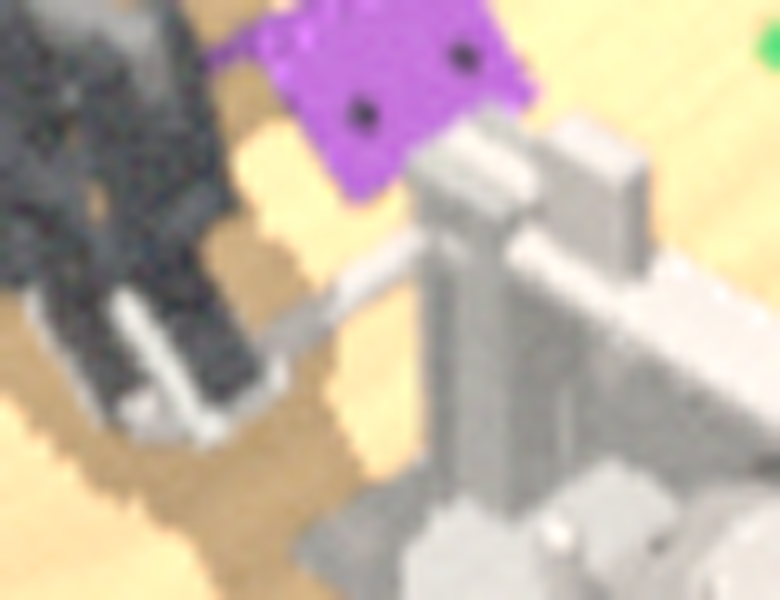

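The pin shows now: shank line from crop (270,350) to its nose at (425,238), just in front of the ear's hole at about (460,240). The pin is pitched 0.03 rad nose-up and needs about 3 mm more x. I'll level it, shift it, and feel my way in.

Request:
{"fn": "drive_tool", "kwargs": {
  "deltas": [
    [[1.5,0,0],[-0.015,0,-0.006]],
    [[3,0,0],[-0.0286,0,-0.0125]],
    [[3,0,0],[-0.0286,0,-0.0125]],
    [[3,2,0],[-0.0286,0,-0.0125]],
    [[3.2,4,0],[-0.0286,0,-0.0125]],
    [[3.3,7,0],[-0.0286,0,-0.0125]],
    [[3.4,10,0],[-0.0286,0,-0.0125]],
    [[3.5,13,0],[-0.0286,0,-0.0125]],
    [[3.5,13,0],[-0.0286,0,-0.0125]],
    [[3.5,13,0],[-0.0286,0,-0.0125]]
  ]
}}

```text
time: 38.65
ee_pos: [459.2, -34.4, 95.6]
tcp_rot: [[0.04, 0.83, 0.556], [0.999, -0.034, -0.021], [0.001, 0.557, -0.831]]
ft_force: [-0.5, 0.5, -0.4]
finger_gap: 0.304
```

Request:
{"fn": "drive_tool", "kwargs": {
  "deltas": [
    [[0.1,2,0],[0,0,0]],
    [[0.2,4,0],[0,0,0]],
    [[0.3,6,0],[0,0,0]],
    [[0.3,8,0],[0,0,0]],
    [[0.3,8,0],[0,0,0]],
    [[0.3,8,0],[0,0,0]]
  ]
}}

```text
time: 39.25
ee_pos: [459.6, -26.6, 95.7]
tcp_rot: [[0.041, 0.83, 0.556], [0.999, -0.035, -0.021], [0.001, 0.557, -0.831]]
ft_force: [-1.6, 1.1, 0.5]
finger_gap: 0.303
```

Request:
{"fn": "drive_tool", "kwargs": {
  "deltas": [
    [[0,2.5,0],[0,0,0]],
    [[0,5,0],[0,0,0]],
    [[0,7.5,0],[0,0,0]],
    [[0,10,0],[0,0,0]],
    [[0,10,0],[0,0,0]],
    [[0,10,0],[0,0,0]]
  ]
}}

```text
time: 39.85
ee_pos: [459.8, -16.5, 95.8]
tcp_rot: [[0.04, 0.83, 0.557], [0.999, -0.034, -0.021], [0.001, 0.557, -0.831]]
ft_force: [-0.7, 0.4, -0.9]
finger_gap: 0.303
```

Request:
{"fn": "drive_tool", "kwargs": {
  "deltas": [
    [[0,2.5,0],[0,0,0]],
    [[0.1,5,0],[0,0,0]],
    [[0.2,7.5,0],[0,0,0]],
    [[0.3,10,0],[0,0,0]],
    [[0.4,12.5,0],[0,0,0]],
    [[0.5,15,0],[0,0,0]],
    [[0.5,15,0],[0,0,0]],
    [[0.5,15,0],[0,0,0]]
  ]
}}

```text
time: 40.65
ee_pos: [460.1, -1.7, 95.6]
tcp_rot: [[0.041, 0.83, 0.556], [0.999, -0.035, -0.022], [0.001, 0.557, -0.831]]
ft_force: [-2.7, 1.1, 0.4]
finger_gap: 0.297
```

Request:
{"fn": "drive_tool", "kwargs": {
  "deltas": [
    [[0.1,2.5,0],[0,0,0]],
    [[0.1,5,0],[0,0,0]],
    [[0.2,7,0],[0,0,0]],
    [[0.2,9,0],[0,0,0]],
    [[0.2,9,0],[0,0,0]],
    [[0.2,9,0],[0,0,0]]
  ]
}}

```text
time: 41.25
ee_pos: [460.3, 7.1, 95.6]
tcp_rot: [[0.041, 0.83, 0.556], [0.999, -0.035, -0.022], [0.001, 0.557, -0.831]]
ft_force: [-3.3, 1.1, 1.0]
finger_gap: 0.301
```

Request:
{"fn": "drive_tool", "kwargs": {
  "deltas": [
    [[0,1,0],[0,0,0]],
    [[0,2,0],[0,0,0]],
    [[0,3,0],[0,0,0]],
    [[0,3,0],[0,0,0]],
    [[0,3,0],[0,0,0]]
  ]
}}

```text
time: 41.75
ee_pos: [460.3, 9.0, 95.7]
tcp_rot: [[0.043, 0.829, 0.557], [0.999, -0.036, -0.024], [0.0, 0.558, -0.83]]
ft_force: [-6.0, -8.4, 1.3]
finger_gap: 0.302
```

Request:
{"fn": "drive_tool", "kwargs": {
  "deltas": [
    [[-0.7,0.5,0],[0,0,0]],
    [[-0.8,1,0],[0,0,0]],
    [[-0.8,1.5,0],[0,0,0]],
    [[-0.8,1.5,0],[0,0,0]]
  ]
}}

```text
time: 42.15
ee_pos: [460.1, 9.3, 95.9]
tcp_rot: [[0.046, 0.828, 0.559], [0.999, -0.037, -0.026], [-0.001, 0.56, -0.829]]
ft_force: [-4.8, -17.4, -2.6]
finger_gap: 0.306
```

Request:
{"fn": "drive_tool", "kwargs": {
  "deltas": [
    [[0,-1.5,0],[0,0,0]],
    [[0,-1.5,0],[0,0,0]],
    [[0,-1.5,0],[0,0,0]],
    [[0,-1.5,0],[0,0,0]],
    [[0,-1.5,0],[0,0,0]],
    [[-14,-2,20],[0,0,0]],
    [[-28,-2,42],[0,0,0]],
    [[-42,-2,63],[0,0,0]],
    [[-56,-10,90],[0,0,0]],
    [[-56,-50,120],[0,0,0]],
    [[-56,-100,140],[0,0.1,0]],
    [[-56,-150,150],[0,0.2,0]],
    [[-56,-190,150],[0,0.3,0]],
    [[-56,-230,150],[0,0.4,0]],
    [[-56,-230,150],[0,0.4,0]]
  ],
  "jaw": -0.1
}}

```text
time: 43.65
ee_pos: [406.3, -224.0, 246.4]
tcp_rot: [[0.042, 0.981, 0.189], [0.999, -0.038, -0.026], [-0.018, 0.19, -0.982]]
ft_force: [-0.1, 0.5, -0.4]
finger_gap: 0.552
```

Run:
```python
from h import *
im=ctrl.get_image("scene")[150:260,270:385,::-1]
cv2.imwrite("pics/p10.png",cv2.resize(im,None,fx=5,fy=5,interpolation=cv2.INTER_CUBIC))
for t in("pin","pin_tip","fork","tab"): print(t,[[(np.round(d["position"],1),round(d["confidence"],2)) for d in ctrl.landmark_of(n,t)[:2]] for n in("scene","top")])
p=lambda X:proj("scene",np.array([545.2+X[0]+.04*X[1],37-.04*X[0]+X[1],X[2]]))
print("shoulder home",p((-85,-13,98)),"head end",p((-85,-39,98)),"tip",p((-85,39,98)),"tab shut",p((-55,0,124)))
for n,t in(("scene","bracket1"),("top","bracket1")): print([(np.round(d["position"],1),round(d["confidence"],2)) for d in ctrl.landmark_of(n,t)[:6]])
```

```text
pin [[(array([299.1, 182.6]), 0.64)], [(array([187.1, 252.5]), 0.65)]]
pin_tip [[(array([312.9, 174.3]), 0.48)], []]
fork [[(array([302.5, 183.7]), 0.84)], [(array([323.4, 218.2]), 0.78), (array([322.5, 189.4]), 0.46)]]
tab [[(array([305.9, 178.4]), 0.74)], []]
shoulder home [300.30049443 184.40268806] head end [293.51334925 189.38321334] tip [313.40500391 174.78637089] tab shut [311.41337513 180.35017705]
[(array([325.7, 211.9]), 0.87), (array([334.9, 175. ]), 0.87), (array([293.6, 174.5]), 0.74), (array([409.7, 183.4]), 0.71), (array([356.5, 126.6]), 0.61), (array([322. , 215.6]), 0.5)]
[(array([292., 257.]), 0.74), (array([262.5, 222.8]), 0.72), (array([234.5, 155.1]), 0.63), (array([320.6, 188.1]), 0.58)]
```

Run:
```python
from h import *
from scipy.ndimage import map_coordinates as mc
im=ctrl.get_image("scene").astype(float).mean(2)
p=lambda X:proj("scene",np.array([545.2+X[0]+.04*X[1],37-.04*X[0]+X[1],X[2]]))
for off in(-4,0,4):
  print("x off",off,end=": ")
  for y in range(-60,-4,3):
    u,v=p((-85+off,y,98)); print(y,int(mc(im,[[v],[u]],order=1)[0]),end=" ")
  print()
print("beyond far ear", [int(mc(im,[[p((-85,y,98))[1]],[p((-85,y,98))[0]]],order=1)[0]) for y in range(10,54,4)])
for c in((336,212),(328,218)):
    w=im[c[1]-4:c[1]+5,c[0]-4:c[0]+5]; k=np.unravel_index(w.argmin(),w.shape); print("hole min",c[0]-4+k[1],c[1]-4+k[0],w.min(),np.median(w))
```

```text
x off -4: -60 135 -57 136 -54 137 -51 136 -48 128 -45 105 -42 99 -39 100 -36 101 -33 93 -30 109 -27 107 -24 112 -21 117 -18 118 -15 116 -12 117 -9 104 -6 89 
x off 0: -60 131 -57 131 -54 134 -51 132 -48 119 -45 93 -42 88 -39 89 -36 99 -33 129 -30 128 -27 127 -24 125 -21 125 -18 125 -15 125 -12 121 -9 97 -6 78 
x off 4: -60 132 -57 132 -54 131 -51 127 -48 115 -45 105 -42 99 -39 92 -36 108 -33 122 -30 119 -27 119 -24 118 -21 118 -18 121 -15 114 -12 96 -9 77 -6 73 
beyond far ear [102, 91, 94, 119, 139, 134, 121, 139, 142, 141, 143]
hole min 335 211 24.0 84.0
hole min 328 218 31.0 128.33333333333334
```

Picture views are used up. The brightness profile along the pin axis puts the head's shoulder close to the ear, and the nose shows beyond the far ear. To be sure it is seated, I'll nudge the head's end with closed fingers.

Request:
{"fn": "drive_tool", "kwargs": {
  "deltas": [
    [[20,45,0],[0,0.1,0]],
    [[40,90,-10],[0,0.2,0]],
    [[55.5,135,-40],[0,0.2,0]],
    [[55.5,170,-80],[0,0.2,0]],
    [[55.5,176,-120],[0,0.2,0]],
    [[55.5,176,-150],[0,0.2,0]],
    [[55.5,176,-160],[0,0.2,0]],
    [[55.5,176,-160],[0,0.2,0]],
    [[55.5,176,-160],[0,0.2,0]],
    [[55.5,176,-160],[0,0.2,0]]
  ],
  "jaw": 1
}}

```text
time: 45.25
ee_pos: [461.3, -43.2, 87.9]
tcp_rot: [[0.036, 0.999, -0.005], [0.999, -0.036, -0.023], [-0.023, -0.004, -1.0]]
ft_force: [0.4, 1.2, -0.4]
finger_gap: -0.002
```

Request:
{"fn": "drive_tool", "kwargs": {
  "deltas": [
    [[0.2,5,0],[0,0,0]],
    [[0.4,10,0],[0,0,0]],
    [[0.6,15,0],[0,0,0]],
    [[0.8,20,0],[0,0,0]],
    [[1,25,0],[0,0,0]],
    [[1,29,0],[0,0,0]],
    [[1,31,0],[0,0,0]],
    [[1,33,0],[0,0,0]],
    [[1,33,0],[0,0,0]]
  ]
}}

```text
time: 46.15
ee_pos: [460.3, -10.9, 86.1]
tcp_rot: [[0.033, 0.999, -0.009], [0.999, -0.033, -0.026], [-0.026, -0.009, -1.0]]
ft_force: [-1.3, -6.6, 1.6]
finger_gap: -0.0
```

Request:
{"fn": "drive_tool", "kwargs": {
  "deltas": [
    [[0,1,0],[0,0,0]],
    [[0,2,0],[0,0,0]],
    [[0,2.5,0],[0,0,0]],
    [[0,2.5,0],[0,0,0]]
  ]
}}

```text
time: 46.55
ee_pos: [460.4, -10.6, 86.3]
tcp_rot: [[0.031, 0.999, -0.01], [0.999, -0.031, -0.03], [-0.03, -0.009, -1.0]]
ft_force: [-0.4, -13.8, 2.3]
finger_gap: 0.002
```

Request:
{"fn": "drive_tool", "kwargs": {
  "deltas": [
    [[0,-10,0],[0,0,0]],
    [[0,-35,0],[0,0,0]],
    [[-10,-60,40],[0,0,0]],
    [[-20,-100,90],[0,0,0]],
    [[-40,-140,140],[0,0,0]],
    [[-50,-180,160],[0,0,0]],
    [[-50,-210,160],[0,0,0]],
    [[-50,-210,160],[0,0,0]],
    [[-50,-210,160],[0,0,0]],
    [[-50,-210,160],[0,0,0]]
  ]
}}

```text
time: 47.55
ee_pos: [409.5, -215.8, 244.6]
tcp_rot: [[0.035, 0.999, -0.011], [0.999, -0.035, -0.02], [-0.02, -0.01, -1.0]]
ft_force: [-0.2, -0.4, -0.3]
finger_gap: 0.003
```

Run:
```python
from h import *
for t in("pin","pin_tip","fork","tab"): print(t,[(np.round(d["position"],1),round(d["confidence"],2)) for d in ctrl.landmark_of("scene",t)[:2]])
im=ctrl.get_image("scene").astype(float).mean(2)
for c in((336,212),(328,218)):
    w=im[c[1]-4:c[1]+5,c[0]-4:c[0]+5]; k=np.unravel_index(w.argmin(),w.shape); print("hole min",c[0]-4+k[1],c[1]-4+k[0],w.min())
print([(np.round(d["position"],1),round(d["confidence"],2)) for d in ctrl.landmark_of("scene","bracket1")[:6]],ctrl.state()["ft_force"],ctrl.state()["time"])
```

```text
pin [(array([343.1, 216.9]), 0.59), (array([295.9, 185.8]), 0.41)]
pin_tip [(array([326.2, 220.5]), 0.65), (array([310.9, 176.1]), 0.48)]
fork [(array([302.4, 183.3]), 0.95), (array([168.6, 262.4]), 0.29)]
tab [(array([306.9, 180.1]), 0.78)]
hole min 336 211 21.333333333333332
hole min 328 218 29.666666666666668
[(array([292.7, 169.4]), 0.86), (array([334. , 171.8]), 0.65), (array([327.1, 213.4]), 0.61), (array([326. , 216.6]), 0.6), (array([412.4, 181. ]), 0.53)] [-0.17563219  0.09109591  0.07038726] 47.85
```

The push raised the force from 6.6 to 13.8 N while the tool moved only 0.3 mm, so the head is seated. The brackets have not moved and the arm is clear, so I'm handing in.

```bash
python3 -c "
from workcell import ctrl
print(ctrl.hand_in(), ctrl.state()['time'])"
```

```text
the job is handed in; nothing more can be done
the job is handed in; nothing more can be done
```

I swung the hold-down bar up, nested both grey angle brackets over the ridge, shut the bar, and pushed the pin through the fork and lug from the -y side. I handed in at about 48 s of the 210 s; no verdict comes back. I saw only two grey brackets on the bench, and left the green and purple ones and everything else alone.

**Last checks that agreed**
- **Brackets:** both were still in place between the stakes. The upper one's holes showed at scene (336,211) and (328,218), the same spots as just after nesting, about 9 mm above the lower one's.
- **Bar:** it looked level in the picture and was against its stop when I let go.
- **Pin:** when I pushed on the head, the force went from 6.6 to 13.8 N with only 0.3 mm of movement, at the depth expected for the head against the fork.
- **Arm:** clear of everything, with about 0 N on the wrist.

**What disagreed or stayed uncertain**
- **Second bracket:** it first touched about 5 mm higher than the tool position predicted. It settled to the right height once released.
- **Rack position:** the camera fit was about 2 mm off in x from what touch showed, so I corrected for that when inserting the pin.
- **Last pin detections:** they were scattered, and the best guesses landed on the rack instead. The second-best ones were about 4 and 3 pixels from the expected positions.
- **No final picture viewed:** I had used all 16 views, so the end state was checked only by numbers.

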